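# Knock returned soap bars out of their cartons into the clamped tray

### The arm

A 6-joint arm with a two-finger parallel gripper is mounted at the origin on the work surface. World frame = base frame: x ahead of the robot, y to its left, z up, the work surface at z = 0. Lengths are in mm, angles in rad, forces in N, time in s.
With the tool pointing down it reaches from about 350 to 775 mm from the base axis. Payload 7.3 kg.
Tool frame: the origin (TCP) lies at the very end of the fingers, on their centre line; the grasp point (between the pads) lies 19 mm behind it; z points along the fingers, y is the line along which they close (so a half turn about z gives the same grasp; the last joint's range is limited). The gripper opens to 92 mm and grips with 3 to 60 N. Pads are 19 mm wide; open, the fingers measure 130 mm over their backs; the gripper's body (75 mm by 190 mm) begins 47 mm behind the grasp point.
Start: joints at [-1.378, 0.342, 1.524, -0, 1.275, -0.146], TCP at [174.51, -495.168, 226.741] pointing down, gripper open.
Joint ranges: [-2.53, 2.53], [-0.77, 2.02], [0.04, 2.7], [-1, 4.14], [0.28, 2.66], [-3.11, 3.11]. Speed limits (rad/s): [2.57, 2.57, 3.14, 3.14, 3.14, 3.14].

### API

Orientations are given as [roll, pitch, yaw] about the fixed x, y, z axes, in that order (R = Rz(yaw) Ry(pitch) Rx(roll)).
In Python, from plant import get_obs, vision, workorder gives the robot as it stands.
- The arm moves only by the shell command python3 -m pendant 'ROWS' [OPENING]. ROWS is a JSON object of lists of equal length, an entry for each row: "dp": the shift along the tool's x, y, z in m, a list of three; "rotation": the turn, a rotation vector about the tool's x, y, z in rad, a list of three. A call has 1 to 8 rows; each row is the pose to reach, as a shift and turn from the pose commanded when the call began, along the tool's axes at that moment; what a row does not reach only later rows make up. A row lasts 1/8 s, in which the tool goes at most 62.5 mm and 10.7 degrees, less where a joint would pass 70% of its speed; a pose out of reach is approached as far as the arm can. A call with a gripper value outside its range is refused whole. OPENING is the finger opening in m, from 0 to 0.0918, set as the call begins (- or left out, the last holds). The fingers move at their own pace and stop on an object; the grip force is fixed at half the most. Time passes only in rows, so rows that repeat a pose let the fingers close. It gives the time, the measured TCP pose, the force, the opening and the grip force at its end, in the units of the state.
- get_obs(): the state, without advancing time (a new reading comes with each control period).
- vision.capture(name): name is "scene" or "top"; returns a dict with "pixels" (400x640x3 uint8, red, green, blue), "vfov" (degrees; the focal length in pixels is half the picture's height over the tangent of half this angle, whatever the lens; pixels are square), "cx", "cy" (the principal point, pixels), "dist" ([k1, k2, p1, p2, k3] as OpenCV has them; the pictures are not rectified), "pose" (4x4, takes a point from camera to world coordinates). Camera axes: x right, y up, looking along -z (the intrinsics and any distortion apply to the point x, -y, -z); pixel columns grow to the right and rows downward; lengths in mm; the calibration is good to about 2 mm. A picture is of the moment at which its call begins. There is no depth.
- workorder.close_job(): hands the job in; it is judged then, once.
The state is a dict: "time": time; "joint_positions": joint angles; "dq": joint speeds; "tau": joint torques, N m; "tool_pos": TCP position; "tcp_rot": TCP orientation; "contact_force": force on the tool from outside, world axes, zero at the start; "moment": the same for the moment, N m; "grip_width": finger opening in mm; "finger_force": force on a finger pad.
Only numpy, scipy, OpenCV 4.12 (cv2) and the standard library are available. Lean on these libraries where they do the work, as an engineer would, in place of code of your own. Each camera call takes 0.05 s, during which the arm holds its last target. There are 200 camera calls.

### The job

Unpack the returned soap: push the grey tray fully home against its end stop and swing the red cam lever all the way over to clamp it, then turn each carton that still has a bar stuck in it mouth down low over the tray and knock it until the bar drops out into the tray. Put all three cartons, once empty, in the blue crate, and when all the bars lie in the clamped tray swing the lever back open, leaving the tray home; do not disturb the tape roll, the mist bottle or the roll of labels.

Things in the scene. Friction and masses are not known exactly. Their poses are not given: they have to be found in the camera images.
- dock: Fixed aluminium docking frame; origin on the bench at the tray's home centre. Its x is the way the tray slides home, its y points to the fence. End stop 34 mm high, face at x = 120 mm; fence on the +y side with a springy rubber bumper (4 N per mm); cam lever and two 22 mm high guides on the -y side. The unclamped tray has 2 to 3 mm of side play; it is home at x = 0 of this frame.
- tray: Grey open tray, loose, 240 mm (its x) by 250 mm (its y) by 40 mm high, walls and floor 5 mm, 0.7 kg, dark mat inside. Origin at the centre of its underside, axes along those of the dock; it stands in the dock 25 to 60 mm short of home and slides on the bench towards the dock's +x.
- cam (a joint): Red cam lever on a vertical pivot at the dock's -y side, in rad: 0 fully open, 1.8 the far stop, grows clockwise seen from above. Beyond about 1.2 its cam presses the tray against the rubber bumper; it is clamped from 1.45 on and stays where it is left. It takes about 2 to 6 N at the knob.
- cam_knob (a point): Top centre of the red upright knob at the end of the lever: a 20 mm thick round post standing from 40 to 88 mm above the bench, 85 mm from the pivot; the lever's flat bar lies 40 to 50 mm above the bench. It can be pinched from above and led round the pivot.
- cam_pivot (a point): Top of the lever's pivot, 56 mm above the bench, fixed to the dock.
- crate: Blue open crate, fixed, 280 mm (its x) by 170 mm (its y) by 75 mm high, walls and floor 5 mm. Origin at the centre of its underside. The empty cartons go in it, in any attitude.
- carton1: Kraft card carton, green band, lying flat: 96 mm (its x) by 60 (y) by 44 (z), walls 3 mm, stiff, 70 g. Origin: centre of its underside as it lies. Its x axis points out of the open mouth at the +x end. Its soap bar, if any, lies on the lower inner face (z = 3 mm), 1 mm from the closed end, its other end 14 mm inside the mouth.
- carton2: Carton 2, the same as carton1.
- carton3: Carton 3, the same as carton1.
- soap1: Soap bar stuck in carton1, 78 mm (x, along the carton) by 50 (y) by 30 (z), 120 g, slippery wrap (friction 0.25). Origin: centre of its underside. A small sprung foam pad in the carton pinches its inner end: mouth down it stays put by itself; knocks of the mouth's edge on the tray floor at 0.2 m/s or so shift it some mm each; after about 8 mm it slides out. If absent (None), carton1 is empty.
- soap2: Soap bar stuck in carton2, like soap1. May be absent (None).
- soap3: Soap bar stuck in carton3, like soap1. May be absent (None).
- tape_roll: Bystander: brown parcel tape roll lying flat, 104 mm across, 48 mm high. Origin at the centre of its underside.
- mist_bottle: Bystander: amber bottle, 48 mm thick, 125 mm high, standing. Origin at the centre of its underside.
- label_roll: Bystander: white roll of labels standing beyond the dock, 76 mm across, 75 mm high. Origin at the centre of its underside.
There are look-alikes about, which are no part of the job. What is shaped like the carton1 but pink or purple is not meant. Leave any pink look-alike of the carton3 alone.

How it is judged:
By the outcome, as a careful person would: the job done as asked, in the order asked, and still so for the second after the job is handed in, with the robot touching nothing.
Of soap1, soap2, soap3 only 2 to 3 are there at a start; the rules pass over those that are not, and their reading is None.
At some moment in a run one of carton1, carton2, carton3 may be knocked a few centimetres aside while the robot is not near it.
It also fails if it takes over 192 s, if anything falls off the work surface, if the arm or the gripper's body presses on something with over 40 N, if the wrist force passes 120 N, or if a joint passes its speed limit or range.

## Working session

There is one attempt and no reset: what is moved stays moved. The work goes in short steps, Python scripts to look and compute and a shell command to move; the robot and the scene stay as the last step left them, time stands still between calls to the robot, and variables do not carry over. Pictures are saved under pics/ and viewed, at most 14 in all, crops included, and the job is handed in when it is done.

```bash
ls; mkdir -p pics; python3 - <<'E'
from plant import get_obs, vision
import cv2,numpy as np
print(get_obs())
for n in("scene","top"):
    c=vision.capture(n)
    cv2.imwrite(f"pics/{n}0.png",c["pixels"][:,:,::-1])
    print(n,c["vfov"],c["cx"],c["cy"],c["dist"],np.array(c["pose"]).round(3).tolist())
E
```

```text
pics
{'time': 0.0, 'joint_positions': array([-1.37802209e+00,  3.42691990e-01,  1.52499915e+00, -1.94239463e-05,
        1.27538426e+00, -1.46030654e-01]), 'dq': array([ 2.16532017e-04,  1.33670195e-03, -1.24391487e-03, -4.32955615e-05,
        1.00183705e-03, -6.99301660e-05]), 'tau': array([-6.17696824e-04, -4.31245780e+01, -2.44221890e+01,  7.17393612e-02,
        5.59275330e-02, -1.56122169e-04]), 'tool_pos': array([ 174.41265589, -494.76255219,  226.06714253]), 'tcp_rot': array([-3.14012298e+00, -1.97381512e-04,  3.38810418e-01]), 'contact_force': array([-0.24660399,  1.46747645,  0.18489419]), 'moment': array([-0.01789322, -0.04340257, -0.01702773]), 'finger_force': 0.0, 'grip_width': 91.61881693546155}
scene 49.679645872446066 321.4990412459623 195.46134289270063 [-0.05354682  0.          0.          0.          0.        ] [[0.766, -0.462, 0.446, 1149.235], [0.642, 0.566, -0.517, -728.127], [-0.013, 0.682, 0.731, 999.55], [0.0, 0.0, 0.0, 1.0]]
top 53.935347279970266 317.7455387914522 199.58181565893204 [-0.01937286  0.          0.          0.          0.        ] [[0.027, 0.988, -0.153, 428.034], [-1.0, 0.028, -0.001, -65.921], [0.003, 0.153, 0.988, 1280.886], [0.0, 0.0, 0.0, 1.0]]
```

View pics/scene0.png

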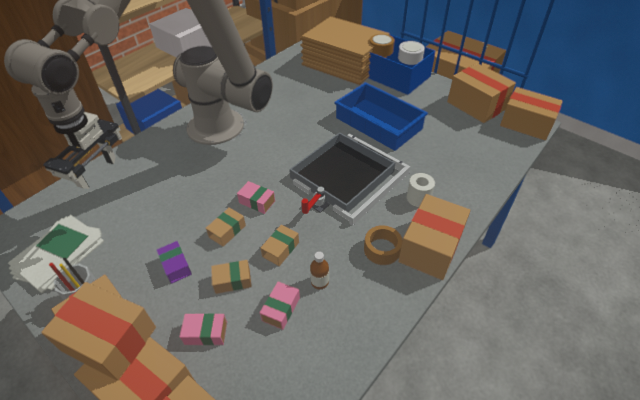

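View pics/top0.png

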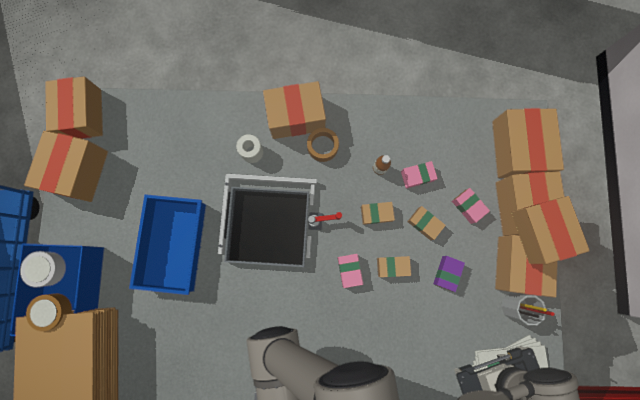

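The scene view shows the tray dock, with the lever near (312,202) and the brown cartons at (226,225), (280,243) and (231,276). In the top view the brown cartons are at (378,213), (428,223) and (394,267), the tray is at (267,226), the lever runs (313,219)→(338,215), and the crate is at (168,245). Image up is world +x.

```bash
cat > h.py <<'E'
from plant import get_obs, vision
import cv2,numpy as np
from scipy.spatial.transform import Rotation as Ro
def cam(n):
    c=vision.capture(n); f=200/np.tan(np.radians(c["vfov"]/2))
    c["K"]=np.array([[f,0,c["cx"]],[0,f,c["cy"]],[0,0,1]]); c["T"]=np.array(c["pose"]); c["d"]=np.array(c["dist"],float); return c
def ray(c,uv):
    p=cv2.undistortPoints(np.array(uv,float).reshape(-1,1,2),c["K"],c["d"])[:,0]
    v=np.c_[p[:,0],-p[:,1],-np.ones(len(p))]@c["T"][:3,:3].T
    return c["T"][:3,3],v
def plane(c,uv,z):
    o,v=ray(c,uv); return o+v*((z-o[2])/v[:,2])[:,None]
def tri(c1,a,c2,b):
    o1,v1=ray(c1,a);o2,v2=ray(c2,b);out=[]
    for x,y in zip(v1,v2):
        s=np.linalg.lstsq(np.c_[x,-y],o2-o1,rcond=None)[0]
        p,q=o1+s[0]*x,o2+s[1]*y; out.append(np.r_[(p+q)/2,np.linalg.norm(p-q)])
    return np.array(out)
def proj(c,P):
    q=(np.atleast_2d(P)-c["T"][:3,3])@c["T"][:3,:3]; q=q*[1,-1,-1]
    return cv2.projectPoints(q,np.zeros(3),np.zeros(3),c["K"],c["d"])[0][:,0]
def hsv(c): return cv2.cvtColor(c["pixels"],cv2.COLOR_RGB2HSV)
def blobs(m,amin=40):
    n,l,s,ce=cv2.connectedComponentsWithStats(m.astype(np.uint8)*255)
    return [(l==i,s[i],ce[i]) for i in range(1,n) if s[i][4]>=amin]
def crop(c,x,y,w,h,k): return cv2.resize(c["pixels"][y:y+h,x:x+w,::-1],None,fx=k,fy=k,interpolation=cv2.INTER_CUBIC)
E
python3 - <<'E'
from h import *
s=cam("scene");t=cam("top")
a=crop(s,190,175,130,130,3);b=crop(t,345,180,130,130,3)
cv2.imwrite("pics/cartons.png",np.hstack([a,b]))
a=crop(s,280,125,135,100,3);b=crop(t,210,165,135,110,3)
cv2.imwrite("pics/dock.png",np.hstack([cv2.resize(a,(390,330)),b[:330,:390]]))
E
```

```text
(no output)
```

View pics/cartons.png

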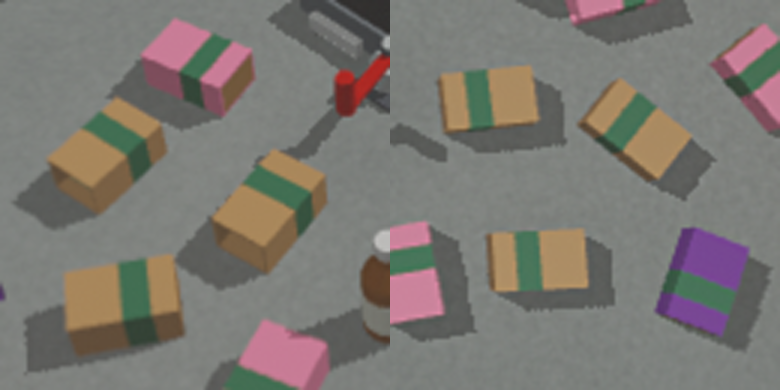

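View pics/dock.png

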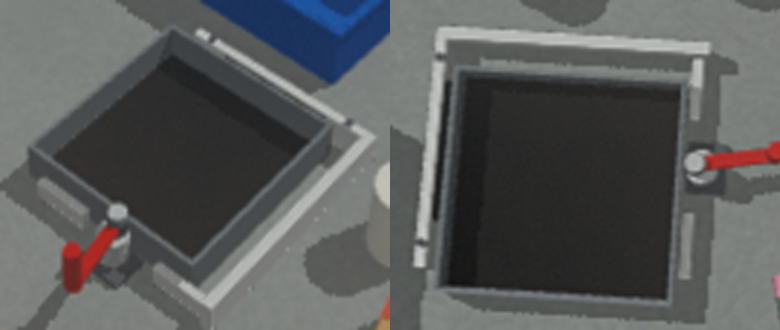

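The cartons' bands sit toward the closed ends: carton A (top 394,267) and carton B (top 378,213) have mouths toward image right (−y), and carton C (428,223) toward lower right. The dock fence runs along the left and the end stop along the top. The lever pivot is at about (313,220), with the lever open to the right.

```bash
cat > find.py <<'E'
from h import *
def brown(c):
    h=hsv(c); return (h[...,0]>=10)&(h[...,0]<=20)&(h[...,1]>90)&(h[...,2]>110)
def green(c):
    h=hsv(c); return (h[...,0]>=60)&(h[...,0]<=90)&(h[...,1]>70)
if __name__=="__main__":
    s=cam("scene");t=cam("top")
    for n,c in(("s",s),("t",t)):
        h=hsv(c)
        m=(h[...,0]<5)|(h[...,0]>175); m&=h[...,1]>170
        for b,st,ce in blobs(m,20): 
            if st[4]<600: print(n,"red",st.tolist(),ce.round(1))
        x0,y0,w,hh=(190,190,120,110) if n=="s" else (350,190,110,100)
        k=(brown(c)|(green(c)&(h[...,2]>80))).astype(np.uint8); z=np.zeros_like(k); z[y0:y0+hh,x0:x0+w]=k[y0:y0+hh,x0:x0+w]
        for b,st,ce in blobs(z>0,120):
            r=cv2.minAreaRect(np.argwhere(b)[:,::-1].astype(np.float32))
            print(n,"carton",st.tolist(),ce.round(1))
            if n=="t":
                P=plane(c,cv2.boxPoints(r),44)[:,:2]; print("  ",P.round(0).tolist(),"c",P.mean(0).round(1))
    h=hsv(t); g=h[...,2]; sub=t["pixels"]
    for nm,m in(("dark",g<62),("white",(g>165)&(h[...,1]<30)),("blue",(h[...,0]>100)&(h[...,0]<125)&(h[...,1]>150))):
        for b,st,ce in blobs(m,60):
            if 100<ce[0]<345 and 120<ce[1]<300:
                r=cv2.boxPoints(cv2.minAreaRect(np.argwhere(b)[:,::-1].astype(np.float32)))
                print(nm,st.tolist(),ce.round(1),r.round(1).tolist())
E
python3 find.py
```

```text
s red [495, 88, 12, 27, 96] [500.8  98.6]
s red [539, 103, 19, 7, 39] [549.4 105.9]
s red [302, 194, 19, 19, 114] [310.6 201.3]
s carton [206, 208, 39, 38, 743] [224.9 226.1]
s carton [261, 225, 38, 41, 838] [279.7 244.6]
s carton [230, 260, 20, 22, 341] [239.5 270.6]
s carton [212, 264, 18, 22, 342] [220.2 274.2]
t red [61, 128, 27, 10, 105] [ 74.3 132.7]
t red [316, 213, 26, 8, 112] [328.4 216.9]
t red [541, 312, 13, 3, 23] [548.1 312.8]
t red [608, 387, 32, 4, 100] [623.8 388.5]
t red [580, 393, 60, 7, 275] [616.2 396.5]
t carton [370, 202, 24, 21, 395] [381.9 212. ]
   [[611.0, -231.0], [621.0, -300.0], [561.0, -306.0], [552.0, -238.0]] c [ 586.  -269.1]
t carton [362, 204, 9, 20, 146] [365.8 213.9]
   [[607.0, -203.0], [611.0, -227.0], [551.0, -234.0], [548.0, -210.0]] c [ 579.3 -218.5]
t carton [409, 206, 36, 34, 556] [427.  222.5]
   [[564.0, -354.0], [612.0, -392.0], [551.0, -470.0], [504.0, -432.0]] c [ 557.5 -412. ]
t carton [387, 256, 24, 21, 414] [398.7 266.3]
   [[445.0, -285.0], [451.0, -355.0], [392.0, -358.0], [386.0, -289.0]] c [ 418.1 -321.9]
t carton [378, 258, 9, 
[... 523 characters left out ...]
9648438], [230.0, 192.10000610351562], [225.39999389648438, 238.0]]
white [236, 135, 24, 22, 300] [247.8 145.5] [[236.0, 135.0], [259.0, 135.0], [259.0, 156.0], [236.0, 156.0]]
white [225, 174, 91, 9, 336] [268.8 177.9] [[225.0, 181.0], [225.10000610351562, 173.8000030517578], [315.1000061035156, 174.89999389648438], [315.0, 182.10000610351562]]
white [219, 186, 9, 59, 179] [222.9 214.3] [[218.1999969482422, 243.6999969482422], [224.0, 185.6999969482422], [227.1999969482422, 186.0], [221.39999389648438, 244.0]]
blue [130, 195, 75, 100, 5945] [167.7 244.5] [[129.0, 287.8999938964844], [142.5, 191.8000030517578], [205.6999969482422, 200.60000610351562], [192.1999969482422, 296.70001220703125]]
```

```bash
python3 - <<'E'
from h import *
s=cam("scene");t=cam("top")
print("pivot",tri(s,[[320.8,189.2]],t,[[312.3,220]]).round(1),plane(t,[[312.3,220]],56).round(0))
print("knob",tri(s,[[304.9,200.2]],t,[[338.5,215.3]]).round(1),plane(t,[[338.5,215.3]],88).round(0),plane(s,[[304.9,200.2]],88).round(0))
print("stop",plane(t,[[227.7,174.3],[316.7,179.3],[227.7,177.7],[316.7,182.3]],34).round(0).tolist())
r=plane(t,[[232.7,187.3],[309.3,192.3],[225,261.7],[303,266]],40)
print("tray",r.round(0).tolist(),r.mean(0).round(1))
# tray rim corners in scene crop
q=[[280+x/2.889,125+y/3.3] for x,y in [(333,126),(190,278),(170,30),(30,150)]]
print(tri(s,q,t,[[232.7,187.3],[309.3,192.3],[225,261.7],[303,266]]).round(0).tolist())
b=plane(t,[[129,287.9],[142.5,191.8],[205.7,200.6],[192.2,296.7]],75);print("crate",b.round(0).tolist(),b.mean(0).round(0))
for nm,uv,z in (("tape",[323,144],48),("label",[247.8,145.5],75),("bottle",[386,159],125)):print(nm,plane(t,[uv],z).round(0))
# carton top-face centres: tri
print("heights",tri(s,[[224,221.5],[281,239.5]],t,[[394.4,266.3],[378,212.3]]).round(0).tolist())
E
```

```text
pivot [[555.2 -47.3  59.2   6.8]] [[553. -50.  56.]]
knob [[ 567.4 -128.7   87.9    2.6]] [[ 567. -130.   88.]] [[ 568. -128.   88.]]
stop [[696.0, 229.0, 34.0], [688.0, -60.0, 34.0], [685.0, 229.0, 34.0], [678.0, -60.0, 34.0]]
tray [[653.0, 209.0, 40.0], [644.0, -37.0, 40.0], [417.0, 219.0, 40.0], [410.0, -25.0, 40.0]] [530.8  91.6  40. ]
[[655.0, 212.0, 39.0, 6.0], [647.0, -36.0, 24.0, 1.0], [417.0, 221.0, 33.0, 1.0], [410.0, -24.0, 34.0, 1.0]]
crate [[330.0, 496.0, 75.0], [625.0, 483.0, 75.0], [602.0, 283.0, 75.0], [310.0, 303.0, 75.0]] [467. 391.  75.]
tape [[803. -77.  48.]]
label [[783. 162.  75.]]
bottle [[ 738. -268.  125.]]
heights [[416.0, -309.0, 46.0, 2.0], [586.0, -255.0, 46.0, 6.0]]
```

```bash
cat > g.py <<'E'
from h import *
import sys
def tgt(pos,R,frm=None):
    o=get_obs(); R0=Ro.from_euler("xyz",o["tcp_rot"]); p0=np.array(o["tool_pos"])
    if frm: p0,R0=frm
    dp=R0.inv().apply(np.array(pos)-p0)/1000; rv=(R0.inv()*R).as_rotvec()
    n=max(np.linalg.norm(dp)/.0625,np.degrees(np.linalg.norm(rv))/10.7)
    print("dp",dp.round(4).tolist(),"rot",rv.round(3).tolist(),"rows",round(n,1)); return (np.array(pos,float),R)
def down(yaw): return Ro.from_euler("xyz",[np.pi,0,yaw])
E
python3 - <<'E'
from g import *
f=tgt([610,90,200],down(-.038)); f=tgt([610,90,22],down(-.038),f)
E
```

```text
dp [0.6052, -0.4071, 0.0267] rot [-0.0, 0.0, 0.377] rows 11.7
dp [0.0, -0.0, 0.178] rot [0.0, 0.0, 0.0] rows 2.8
```

```bash
python3 -m pendant '{"dp":[[0.6052,-0.4071,0.0267],[0.6052,-0.4071,0.0267],[0.6052,-0.4071,0.0267],[0.6052,-0.4071,0.0267],[0.6052,-0.4071,0.0267],[0.6052,-0.4071,0.0267],[0.6052,-0.4071,0.0267],[0.6052,-0.4071,0.0267]],"rotation":[[0,0,0.377],[0,0,0.377],[0,0,0.377],[0,0,0.377],[0,0,0.377],[0,0,0.377],[0,0,0.377],[0,0,0.377]]}' 0
python3 - <<'E'
from g import *
f=tgt([610,90,200],down(-.038)); f=tgt([610,90,22],down(-.038),f)
E
```

```text
time: 1.4
tool_pos: [470.3, -97.8, 208.9]
tcp_rot: [3.141, -0.001, -0.038]
contact_force: [1.0, -0.8, 0.0]
grip_width: 16.4
finger_force: 0.0
dp [0.1325, -0.193, 0.0089] rot [0.001, -0.001, -0.0] rows 3.7
dp [0.0, -0.0, 0.178] rot [0.0, 0.0, 0.0] rows 2.8
```

```bash
python3 -m pendant '{"dp":[[0.1325,-0.193,0.009],[0.1325,-0.193,0.009],[0.1325,-0.193,0.009],[0.1325,-0.193,0.009],[0.1325,-0.193,0.009],[0.1325,-0.193,0.009]],"rotation":[[0,0,0],[0,0,0],[0,0,0],[0,0,0],[0,0,0],[0,0,0]]}' 0
python3 - <<'E'
from g import *
f=tgt([612,90,22],down(-.038))
E
```

```text
time: 2.15
tool_pos: [608.5, 87.9, 199.3]
tcp_rot: [3.141, 0.001, -0.038]
contact_force: [0.4, 0.5, 0.9]
grip_width: 0.5
finger_force: 0.0
dp [0.0036, -0.0024, 0.1773] rot [0.001, 0.001, 0.0] rows 2.8
```

```bash
python3 -m pendant '{"dp":[[0.003,-0.002,0.06],[0.003,-0.002,0.12],[0.003,-0.002,0.17],[0.003,-0.002,0.177],[0.003,-0.002,0.177]],"rotation":[[0,0,0],[0,0,0],[0,0,0],[0,0,0],[0,0,0]]}' 0
python3 -m pendant '{"dp":[[0.01,0,0],[0.02,0,0],[0.026,0,0],[0.032,0,0],[0.037,0,0],[0.042,0,0],[0.046,0,0],[0.046,0,0]],"rotation":[[0,0,0],[0,0,0],[0,0,0],[0,0,0],[0,0,0],[0,0,0],[0,0,0],[0,0,0]]}' 0
python3 -m pendant '{"dp":[[0.003,0,0],[0.006,0,0],[0.006,0,0]],"rotation":[[0,0,0],[0,0,0],[0,0,0]]}' 0
```

```text
time: 2.78
tool_pos: [612.8, 89.3, 24.2]
tcp_rot: [3.142, -0.002, -0.039]
contact_force: [0.0, 0.6, 0.6]
grip_width: 0.2
finger_force: 0.0
time: 3.78
tool_pos: [658.3, 88.5, 22.7]
tcp_rot: [3.142, -0.0, -0.038]
contact_force: [-2.6, 0.5, 1.2]
grip_width: 0.4
finger_force: 1.1
time: 4.15
tool_pos: [664.2, 88.2, 22.6]
tcp_rot: [3.142, -0.0, -0.038]
contact_force: [-2.9, 0.8, 2.2]
grip_width: 0.7
finger_force: 1.6
```

```bash
python3 -m pendant '{"dp":[[0.002,0,0],[0.003,0,0],[0.003,0,0]],"rotation":[[0,0,0],[0,0,0],[0,0,0]]}' 0
python3 -m pendant '{"dp":[[0.002,0,0],[0.003,0,0],[0.003,0,0]],"rotation":[[0,0,0],[0,0,0],[0,0,0]]}' 0
python3 -m pendant '{"dp":[[0.002,0,0],[0.003,0,0],[0.003,0,0]],"rotation":[[0,0,0],[0,0,0],[0,0,0]]}' 0
```

```text
time: 4.53
tool_pos: [664.5, 88.2, 22.6]
tcp_rot: [3.141, 0.006, -0.038]
contact_force: [-13.3, 0.7, 8.6]
grip_width: 0.4
finger_force: 6.6
time: 4.9
tool_pos: [664.5, 88.1, 22.7]
tcp_rot: [3.141, 0.013, -0.038]
contact_force: [-23.8, -1.0, 16.4]
grip_width: 0.4
finger_force: 12.1
time: 5.28
tool_pos: [664.4, 88.2, 22.7]
tcp_rot: [3.14, 0.02, -0.037]
contact_force: [-34.8, -1.3, 23.2]
grip_width: 0.4
finger_force: 17.6
```

```bash
python3 -m pendant '{"dp":[[-0.015,0,0],[-0.04,0,0],[-0.04,0,-0.06],[-0.04,0,-0.12],[-0.04,0,-0.12]],"rotation":[[0,0,0],[0,0,0],[0,0,0],[0,0,0],[0,0,0]]}' 0.0918
python3 - <<'E'
from g import *
f=tgt([567,-129,140],down(-.038)); f=tgt([567,-129,57],down(-.038),f)
E
```

```text
time: 5.9
tool_pos: [637.2, 89.3, 149.0]
tcp_rot: [-3.141, -0.014, -0.038]
contact_force: [-0.7, 0.4, -0.9]
grip_width: 45.6
finger_force: 0.0
dp [-0.062, 0.2209, 0.008] rot [-0.001, -0.014, -0.0] rows 3.7
dp [0.0, -0.0, 0.083] rot [0.0, 0.0, 0.0] rows 1.3
```

```bash
python3 -m pendant '{"dp":[[-0.062,0.221,0.008],[-0.062,0.221,0.008],[-0.062,0.221,0.008],[-0.062,0.221,0.008],[-0.062,0.221,0.008],[-0.062,0.221,0.008]],"rotation":[[0,0,0],[0,0,0],[0,0,0],[0,0,0],[0,0,0],[0,0,0]]}' 0.0918
python3 - <<'E'
from g import *
f=tgt([567,-129,57],down(-.038))
c=cam("top");s=cam("scene");cv2.imwrite("pics/knob.png",np.hstack([crop(s,270,120,130,130,3),crop(t:=c,210,165,130,130,3)]))
E
```

```text
time: 6.65
tool_pos: [562.9, -128.9, 134.2]
tcp_rot: [-3.141, -0.0, -0.039]
contact_force: [-1.0, 0.8, -0.3]
grip_width: 91.7
finger_force: 0.0
dp [0.0041, -0.0001, 0.0772] rot [-0.0, -0.0, -0.001] rows 1.2
```

View pics/knob.png

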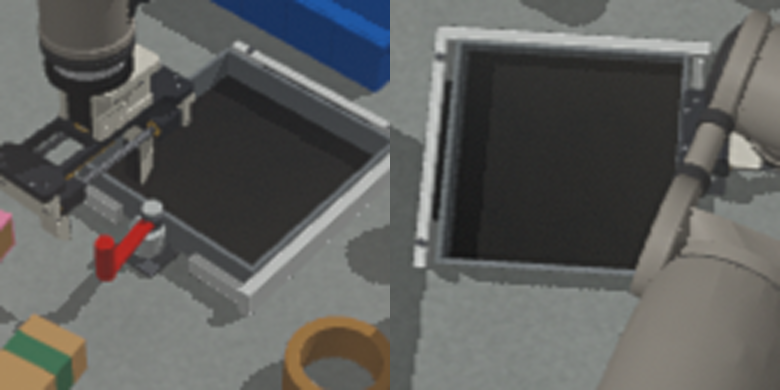

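The tray is home against the end stop. The fingers straddle the knob line, with the knob at scene (305,200), so I'm descending.

```bash
python3 -m pendant '{"dp":[[0.004,0,0.03],[0.004,0,0.06],[0.004,0,0.077],[0.004,0,0.077]],"rotation":[[0,0,0],[0,0,0],[0,0,0],[0,0,0]]}' 0.0918
python3 -m pendant '{"dp":[[0,0,0],[0,0,0],[0,0,0],[0,0,0],[0,0,0],[0,0,0]],"rotation":[[0,0,0],[0,0,0],[0,0,0],[0,0,0],[0,0,0],[0,0,0]]}' 0.01
```

```text
time: 7.25
tool_pos: [566.2, -128.4, 56.6]
tcp_rot: [-3.141, 0.002, -0.037]
contact_force: [0.5, -0.4, 0.8]
grip_width: 91.9
finger_force: 0.0
time: 8.0
tool_pos: [566.6, -129.3, 57.7]
tcp_rot: [3.142, -0.0, -0.038]
contact_force: [-0.9, -0.7, -0.3]
grip_width: 36.4
finger_force: 0.0
```

```bash
python3 -m pendant '{"dp":[[0,0,0],[0,0,0],[0,0,0],[0,0,0]],"rotation":[[0,0,0],[0,0,0],[0,0,0],[0,0,0]]}' 0.01
python3 - <<'E'
from g import *
o=get_obs();p=o["tool_pos"];R=Ro.from_euler("xyz",o["tcp_rot"])
piv=np.array([554.5,-45.5]);th0=np.arctan2(*(p[:2]-piv)[::-1]);r=np.linalg.norm(p[:2]-piv);print(np.degrees(th0),r)
for a in range(8,110,8):
    q=piv+r*np.array([np.cos(th0-np.radians(a)),np.sin(th0-np.radians(a))]); print(a,(R.inv().apply([*(q-p[:2]),0])/1000).round(3)[:2].tolist())
E
```

```text
time: 8.5
tool_pos: [566.4, -128.7, 57.6]
tcp_rot: [-3.141, 0.0, -0.038]
contact_force: [-0.6, 4.8, 0.9]
grip_width: 19.2
finger_force: 30.0
-81.8295635151641 84.05051945849804
8 [-0.012, 0.001]
16 [-0.023, 0.001]
24 [-0.035, -0.001]
32 [-0.046, -0.005]
40 [-0.057, -0.01]
48 [-0.066, -0.016]
56 [-0.075, -0.024]
64 [-0.083, -0.033]
72 [-0.089, -0.043]
80 [-0.094, -0.053]
88 [-0.097, -0.065]
96 [-0.099, -0.076]
104 [-0.099, -0.088]
```

```bash
python3 -m pendant '{"dp":[[-0.012,0.001,0],[-0.023,0.001,0],[-0.035,-0.001,0],[-0.046,-0.005,0],[-0.046,-0.005,0]],"rotation":[[0,0,0],[0,0,0],[0,0,0],[0,0,0],[0,0,0]]}' 0.01
python3 -m pendant '{"dp":[[-0.011,-0.005,0],[-0.02,-0.011,0],[-0.029,-0.019,0],[-0.037,-0.028,0],[-0.037,-0.028,0]],"rotation":[[0,0,0],[0,0,0],[0,0,0],[0,0,0],[0,0,0]]}' 0.01
```

```text
time: 9.12
tool_pos: [520.5, -124.0, 57.7]
tcp_rot: [3.139, -0.001, -0.039]
contact_force: [-0.5, -5.7, -2.0]
grip_width: 19.5
finger_force: 30.0
time: 9.75
tool_pos: [478.6, -97.0, 57.5]
tcp_rot: [3.136, 0.012, -0.037]
contact_force: [-27.0, -23.2, 13.2]
grip_width: 18.1
finger_force: 31.5
```

```bash
python3 - <<'E'
from g import *
from scipy.optimize import least_squares
P=np.array([[566.4,-128.7],[520.5,-124.0],[477.5,-98.0]])
s=least_squares(lambda c:np.r_[np.linalg.norm(P-c,axis=1)-85],[552,-46]);print(s.x,s.fun)
piv=s.x;o=get_obs();p=o["tool_pos"];R=down(-.038)
th0=np.arctan2(*(p[:2]-piv)[::-1]);print(np.degrees(th0))
for a in range(0,71,6):
    q=piv+85*np.array([np.cos(th0-np.radians(a)),np.sin(th0-np.radians(a))]); print(a,q.round(0),(R.inv().apply([*(q-p[:2]),0])/1000).round(3)[:2].tolist())
E
```

```text
[545.46885904 -44.96558317] [ 1.31086388 -2.11524287  1.21145613]
-142.14078094114893
0 [478. -97.] [-0.0, 0.0]
6 [473. -90.] [-0.006, -0.007]
12 [469. -82.] [-0.01, -0.015]
18 [466. -74.] [-0.014, -0.023]
24 [463. -65.] [-0.017, -0.031]
30 [461. -57.] [-0.019, -0.04]
36 [461. -48.] [-0.02, -0.049]
42 [461. -39.] [-0.02, -0.057]
48 [462. -30.] [-0.019, -0.066]
54 [464. -21.] [-0.018, -0.075]
60 [467. -13.] [-0.015, -0.084]
66 [471.  -5.] [-0.012, -0.092]
```

```bash
python3 -m pendant '{"dp":[[-0.010,-0.004,0],[-0.014,-0.010,0],[-0.017,-0.017,0],[-0.020,-0.024,0],[-0.021,-0.031,0],[-0.021,-0.031,0]],"rotation":[[0,0,0],[0,0,0],[0,0,0],[0,0,0],[0,0,0],[0,0,0]]}' 0.01
python3 -m pendant '{"dp":[[-0.001,-0.005,0],[-0.002,-0.010,0],[-0.002,-0.010,0]],"rotation":[[0,0,0],[0,0,0],[0,0,0]]}' 0.01
```

```text
time: 10.5
tool_pos: [458.1, -62.0, 57.3]
tcp_rot: [3.141, 0.015, -0.037]
contact_force: [-25.3, -7.7, 18.2]
grip_width: 14.5
finger_force: 31.9
time: 10.88
tool_pos: [455.7, -51.7, 57.2]
tcp_rot: [3.141, 0.016, -0.037]
contact_force: [-26.8, -8.8, 20.0]
grip_width: 13.3
finger_force: 31.3
```

```bash
python3 -m pendant '{"dp":[[0,0,0],[0,0,0],[0,0,0],[0.006,0,0],[0.012,0,0],[0.012,0,0]],"rotation":[[0,0,0],[0,0,0],[0,0,0],[0,0,0],[0,0,0],[0,0,0]]}' 0.04
python3 - <<'E'
from g import *
c=cam("top");s=cam("scene");cv2.imwrite("pics/knob2.png",np.hstack([crop(s,270,120,130,130,3),crop(c,210,165,130,130,3)]))
for n,c in(("s",s),("t",c)):
    h=hsv(c);m=((h[...,0]<5)|(h[...,0]>175))&(h[...,1]>170)
    for b,st,ce in blobs(m,8):
        if 270<ce[0]<345 and 150<ce[1]<250: print(n,st,ce)
E
```

```text
time: 11.62
tool_pos: [476.3, -51.8, 57.7]
tcp_rot: [3.141, -0.001, -0.038]
contact_force: [0.8, -0.2, -1.0]
grip_width: 39.9
finger_force: 0.0
s [298 175  19  17  89] [306.34831461 184.4494382 ]
```

View pics/knob2.png

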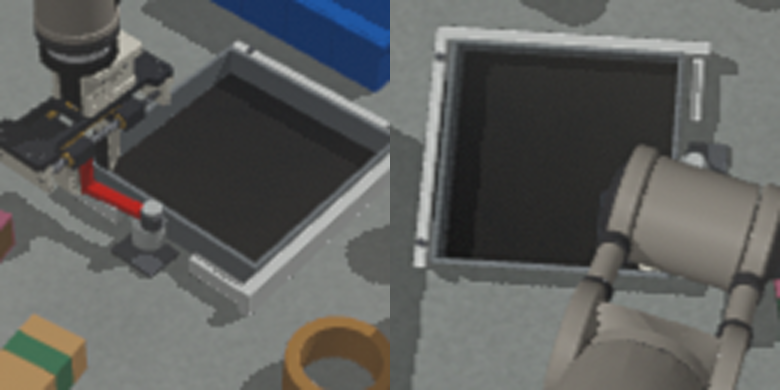

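The lever now lies along the tray wall, with the knob at about scene (299,177) between the fingers. I'm re-gripping it and pressing on to the far stop.

```bash
python3 -m pendant '{"dp":[[0,0,0],[0,0,0],[0,0,0],[0,0,0]],"rotation":[[0,0,0],[0,0,0],[0,0,0],[0,0,0]]}' 0.01
python3 -m pendant '{"dp":[[0,-0.004,0],[0,-0.008,0],[0,-0.011,0],[0,-0.011,0]],"rotation":[[0,0,0],[0,0,0],[0,0,0],[0,0,0]]}' 0.01
python3 -m pendant '{"dp":[[0.001,-0.003,0],[0.001,-0.006,0],[0.001,-0.006,0]],"rotation":[[0,0,0],[0,0,0],[0,0,0]]}' 0.01
```

```text
time: 12.22
tool_pos: [475.3, -52.0, 57.7]
tcp_rot: [3.141, 0.0, -0.038]
contact_force: [-1.8, -3.3, 0.7]
grip_width: 19.3
finger_force: 30.0
time: 12.72
tool_pos: [475.3, -50.7, 57.7]
tcp_rot: [3.126, 0.001, -0.034]
contact_force: [-11.5, -60.0, -4.8]
grip_width: 20.1
finger_force: 30.0
time: 13.1
tool_pos: [475.5, -44.8, 57.6]
tcp_rot: [3.127, 0.003, -0.035]
contact_force: [-15.3, -59.9, -0.6]
grip_width: 31.7
finger_force: 30.0
```

```bash
python3 -m pendant '{"dp":[[0,0.012,0],[0,0.012,0],[0,0.012,0],[0,0.012,0],[0,0.012,-0.06],[0,0.012,-0.12],[0,0.012,-0.16],[0,0.012,-0.16]],"rotation":[[0,0,0],[0,0,0],[0,0,0],[0,0,0],[0,0,0],[0,0,0],[0,0,0],[0,0,0]]}' 0.0918
python3 - <<'E'
from g import *
s=cam("scene")
h=hsv(s);m=((h[...,0]<5)|(h[...,0]>175))&(h[...,1]>170)
for b,st,ce in blobs(m,8):
    if 270<ce[0]<345 and 150<ce[1]<250: print(st,ce)
cv2.imwrite("pics/lev.png",crop(s,270,120,130,110,4))
E
```

```text
time: 14.1
tool_pos: [478.4, -46.4, 220.9]
tcp_rot: [3.14, -0.007, -0.037]
contact_force: [-0.4, 0.5, -0.4]
grip_width: 91.9
finger_force: 0.0
[295 170   6   5  22] [297.68181818 171.68181818]
[299 176  18  16  79] [307.20253165 184.88607595]
```

View pics/lev.png

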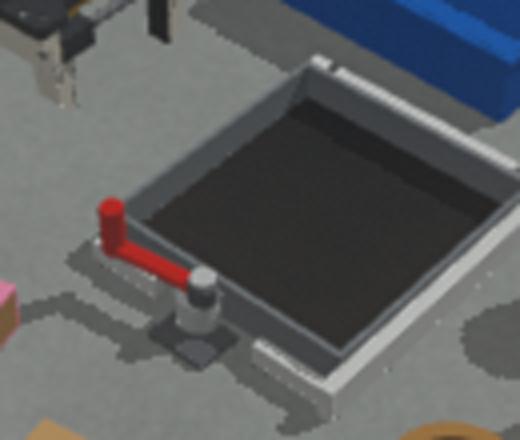

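The lever is over: knob top at scene (298,171), pivot at (321,189).

```bash
cat > cart.py <<'E'
from find import *
def cartons(c):
    h=hsv(c); k=((brown(c)&(h[...,2]>125))|(green(c)&(h[...,2]>75))).astype(np.uint8)*255
    k=cv2.morphologyEx(k,cv2.MORPH_CLOSE,np.ones((3,3),np.uint8)); out=[]
    for b,st,ce in blobs(k>0,350):
        if not(320<ce[0]<475 and 170<ce[1]<320 and st[4]<1000): continue
        hh=h[b]; 
        if (b&brown(c)).sum()<250: continue
        r=cv2.minAreaRect(np.argwhere(b)[:,::-1].astype(np.float32)); P=plane(c,cv2.boxPoints(r),44)[:,:2]
        e=[P[1]-P[0],P[2]-P[1]]; L=e[int(np.linalg.norm(e[1])>np.linalg.norm(e[0]))]; ctr=P.mean(0)
        g=plane(c,[np.argwhere(b&green(c)).mean(0)[::-1]],44)[0,:2]
        if (ctr-g)@L<0: L=-L
        out.append((ctr,np.arctan2(L[1],L[0]),sorted(np.linalg.norm(x) for x in e)))
    return out
if __name__=="__main__":
    t=cam("top")
    for x in cartons(t): print(x[0].round(1),"yaw",round(x[1],3),np.round(x[2],0))
E
python3 cart.py; python3 - <<'E'
from g import *
s=cam("scene"); k=plane(s,[[297.8,171]],88)[0];p=plane(s,[[320.8,188.8]],56)[0];print(k,p); d=k-p;print(np.degrees(np.arctan2(d[1],d[0])),np.linalg.norm(d[:2]))
E
```

```text
[ 584.5 -255.2] yaw -1.418 [61. 97.]
[ 557.  -412.7] yaw -2.237 [60. 97.]
[ 417.3 -308. ] yaw -1.492 [59. 98.]
[471.61907478 -50.99543989  88.        ] [554.34374021 -41.05872334  56.        ]
-173.15056503268497 83.31931712527413
```

```bash
cat >> g.py <<'E'
AL=np.radians(20)
def gr(m,psi=0): return down(m+np.pi)*Ro.from_rotvec([0,psi-AL,0])
def gpose(c,m,back=20,zg=26,off=0):
    R=gr(m); z=R.apply([0,0,1]); G=np.array([c[0]-back*np.cos(m),c[1]-back*np.sin(m),zg]); return G+z*(19-off),R
E
python3 - <<'E'
from g import *
f=tgt(*gpose((417.3,-308),-1.492,off=130)); f=tgt(*gpose((417.3,-308),-1.492),f)
E
```

```text
dp [-0.0554, 0.2063, 0.0863] rot [-0.296, -0.261, -1.668] rows 9.2
dp [0.0, -0.0, 0.13] rot [0.0, 0.0, 0.0] rows 2.1
```

```bash
python3 -m pendant '{"dp":[[0,0.05,0],[0,0.1,0],[-0.02,0.15,0],[-0.04,0.2,0],[-0.055,0.206,0],[-0.055,0.206,0.02],[-0.055,0.206,0.05],[-0.055,0.206,0.08]],"rotation":[[-0.296,-0.261,-1.668],[-0.296,-0.261,-1.668],[-0.296,-0.261,-1.668],[-0.296,-0.261,-1.668],[-0.296,-0.261,-1.668],[-0.296,-0.261,-1.668],[-0.296,-0.261,-1.668],[-0.296,-0.261,-1.668]]}' 0.0918
python3 - <<'E'
from g import *
print(get_obs()["joint_positions"].round(2))
f=tgt(*gpose((417.3,-308),-1.492,off=130)); f=tgt(*gpose((417.3,-308),-1.492),f)
E
```

```text
time: 15.25
tool_pos: [413.1, -249.7, 135.3]
tcp_rot: [3.109, 0.313, 1.437]
contact_force: [0.0, 0.7, -0.8]
grip_width: 91.7
finger_force: 0.0
[-0.52  0.32  1.89 -0.38  0.81 -0.14]
dp [0.001, -0.0005, 0.0049] rot [-0.037, -0.033, -0.202] rows 1.1
dp [0.0, -0.0, 0.13] rot [0.0, 0.0, 0.0] rows 2.1
```

```bash
python3 -m pendant '{"dp":[[0.001,0,0.005],[0.001,0,0.005],[0.001,0,0.005]],"rotation":[[-0.037,-0.033,-0.202],[-0.037,-0.033,-0.202],[-0.037,-0.033,-0.202]]}' 0.0918
python3 cart.py; python3 - <<'E'
from g import *
print(get_obs()["tool_pos"])
f=tgt(*gpose((417.3,-308),-1.492))
E
```

```text
time: 15.62
tool_pos: [414.1, -251.1, 132.4]
tcp_rot: [3.137, 0.35, 1.639]
contact_force: [0.6, -1.4, 1.1]
grip_width: 91.6
finger_force: 0.0
[ 584.5 -255.2] yaw -1.418 [61. 97.]
[ 557.  -412.7] yaw -2.237 [60. 97.]
[ 416.8 -321.6] yaw -1.544 [58. 72.]
[ 414.2976026  -251.29228967  132.71567091]
dp [0.0021, -0.0016, 0.1319] rot [0.001, 0.001, -0.01] rows 2.1
```

```bash
python3 -m pendant '{"dp":[[0.001,-0.001,0.05],[0.002,-0.002,0.1],[0.002,-0.002,0.132],[0.002,-0.002,0.132]],"rotation":[[0,0,-0.01],[0,0,-0.01],[0,0,-0.01],[0,0,-0.01]]}' 0.0918
python3 -m pendant '{"dp":[[0,0,0],[0,0,0],[0,0,0],[0,0,0],[0,0,0],[0,0,0]],"rotation":[[0,0,0],[0,0,0],[0,0,0],[0,0,0],[0,0,0],[0,0,0]]}' 0.05
python3 -m pendant '{"dp":[[0,0,-0.03],[0,0,-0.06],[0,0,-0.09],[0,0,-0.12],[0,0,-0.12],[0,0,-0.12],[0,0,-0.12],[0,0,-0.12]],"rotation":[[0,0,0],[0,0,0],[0,0,0],[0,0,0],[0,0,0],[0,0,0],[0,0,0],[0,0,0]]}' 0.05
python3 -m pendant '{"dp":[[0,0,0],[0,0,0]],"rotation":[[0,0,0],[0,0,0]]}' 0.05
python3 - <<'E'
from g import *
F=[]
for i in range(8): cam("scene"); o=get_obs(); F.append(np.r_[o["contact_force"],o["moment"]])
print(np.mean(F,0).round(2),np.std(F,0).round(2))
E
```

```text
time: 16.18
tool_pos: [414.8, -294.9, 6.4]
tcp_rot: [-3.139, 0.348, 1.651]
contact_force: [0.5, -0.7, 0.6]
grip_width: 91.7
finger_force: 0.0
time: 16.92
tool_pos: [415.9, -294.6, 8.8]
tcp_rot: [3.14, 0.351, 1.652]
contact_force: [-1.1, 2.7, 6.8]
grip_width: 60.0
finger_force: 30.0
time: 17.92
tool_pos: [411.7, -253.6, 119.7]
tcp_rot: [-3.14, 0.349, 1.653]
contact_force: [0.9, 0.1, -2.0]
grip_width: 60.2
finger_force: 30.0
time: 18.18
tool_pos: [412.1, -253.6, 120.4]
tcp_rot: [-3.141, 0.35, 1.652]
contact_force: [0.8, 0.7, -1.1]
grip_width: 60.0
finger_force: 30.0
[-0.07  0.12 -2.02  0.34 -0.07 -0.01] [0.28 0.29 0.42 0.04 0.02 0.04]
```

```bash
cat >> g.py <<'E'
def dpose(M,mf,psi=85,back=20,zg=26):
    Rg=gr(0.); t=Rg.inv().apply(np.array([48+back,0,22-zg])-19*Rg.apply([0,0,1]))
    R=gr(mf,np.radians(psi)); return np.array(M)-R.apply(t),R
E
python3 - <<'E'
from g import *
f=tgt(*dpose([590,115,200],-1.57)); print(f[0],f[1].as_euler("xyz"))
f=tgt(*dpose([590,115,50],-1.57),f); print(f[0])
E
```

```text
dp [0.3014, 0.2089, -0.2585] rot [-0.034, 1.484, 0.082] rows 8.0
[589.98474106 134.16165359 260.06011547] [ 3.14159265 -1.13446401  1.57159265]
dp [-0.1359, -0.0, 0.0634] rot [0.0, 0.0, 0.0] rows 2.4
[589.98474106 134.16165359 110.06011547]
```

```bash
python3 -m pendant '{"dp":[[0.02,0.02,-0.06],[0.06,0.05,-0.1],[0.11,0.08,-0.14],[0.16,0.11,-0.17],[0.2,0.14,-0.2],[0.24,0.17,-0.23],[0.28,0.19,-0.25],[0.3014,0.2089,-0.2585]],"rotation":[[-0.034,1.484,0.082],[-0.034,1.484,0.082],[-0.034,1.484,0.082],[-0.034,1.484,0.082],[-0.034,1.484,0.082],[-0.034,1.484,0.082],[-0.034,1.484,0.082],[-0.034,1.484,0.082]]}' 0.05
python3 - <<'E'
from g import *
print(get_obs()["joint_positions"].round(2))
f=tgt(*dpose([590,115,200],-1.57)); f=tgt(*dpose([590,115,50],-1.57)); 
E
```

```text
time: 19.58
tool_pos: [590.7, 136.1, 260.9]
tcp_rot: [3.135, -1.139, 1.579]
contact_force: [0.3, -0.8, -2.8]
grip_width: 59.6
finger_force: 30.0
[-0.38  0.64  1.47  1.01  1.65 -0.65]
dp [-0.0016, -0.0007, -0.0014] rot [-0.0, -0.004, 0.003] rows 0.0
dp [-0.1378, -0.0011, 0.0614] rot [-0.0, -0.004, 0.003] rows 2.4
```

```bash
python3 -m pendant '{"dp":[[-0.05,0,0.023],[-0.1,0,0.046],[-0.138,-0.001,0.0614],[-0.138,-0.001,0.0614]],"rotation":[[0,0,0],[0,0,0],[0,0,0],[0,0,0]]}' 0.05
python3 -m pendant '{"dp":[[-0.022,0,0.01],[-0.042,0,0.0195],[-0.018,0,0.0085],[-0.042,0,0.0195],[-0.018,0,0.0085],[-0.042,0,0.0195],[-0.042,0,0.0195],[-0.042,0,0.0195]],"rotation":[[0,0,0],[0,0,0],[0,0,0],[0,0,0],[0,0,0],[0,0,0],[0,0,0],[0,0,0]]}' 0.05
python3 -m pendant '{"dp":[[0.01,0,-0.005],[0.022,0,-0.01],[0.042,0,-0.0195],[0.042,0,-0.0195],[0.042,0,-0.0195],[0.042,0,-0.0195]],"rotation":[[0,0,0],[0,0,0],[0,0,0],[0,0,0],[0,0,0],[0,0,0]]}' 0.05
python3 - <<'E'
from g import *
s=cam("scene");cv2.imwrite("pics/kn1.png",crop(s,260,100,160,120,4))
F=[]
for i in range(6): cam("scene"); o=get_obs(); F.append(np.r_[o["contact_force"],o["moment"]])
print(np.mean(F,0).round(2))
E
```

```text
time: 20.08
tool_pos: [587.9, 131.6, 106.2]
tcp_rot: [-3.128, -1.135, 1.56]
contact_force: [0.1, 0.1, -0.8]
grip_width: 60.1
finger_force: 30.0
time: 21.08
tool_pos: [589.3, 131.3, 63.3]
tcp_rot: [3.139, -1.134, 1.574]
contact_force: [1.1, -0.3, -1.1]
grip_width: 59.7
finger_force: 30.0
time: 21.82
tool_pos: [588.8, 131.5, 108.5]
tcp_rot: [-3.14, -1.135, 1.57]
contact_force: [-0.5, -0.5, -1.5]
grip_width: 59.9
finger_force: 30.0
[ 0.15  0.29 -0.91 -0.64 -0.11  0.01]
```

View pics/kn1.png

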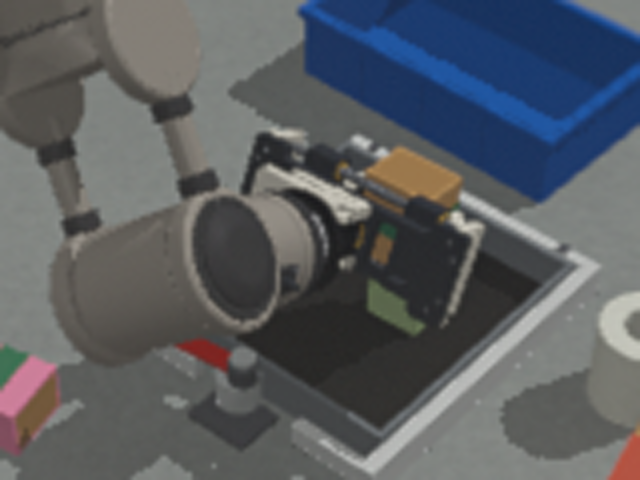

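A pale green bar shows below the carton at crop (400,305), so it may already be out. I'm lifting to check.

```bash
python3 -m pendant '{"dp":[[0.045,0,-0.021],[0.09,0,-0.042],[0.136,0,-0.063],[0.136,0,-0.063],[0.136,0,-0.063]],"rotation":[[0,0,0],[0,0,0],[0,0,0],[0,0,0],[0,0,0]]}' 0.05
python3 - <<'E'
from g import *
s=cam("scene");t=cam("top");cv2.imwrite("pics/kn2.png",np.hstack([crop(s,270,80,140,130,3),crop(t,120,165,130,130,3)]))
F=[]
for i in range(6): cam("scene"); o=get_obs(); F.append(np.r_[o["contact_force"],o["moment"]])
print(np.mean(F,0).round(2))
E
```

```text
time: 22.8
tool_pos: [588.6, 131.9, 258.2]
tcp_rot: [-3.14, -1.134, 1.571]
contact_force: [-0.4, -0.1, -1.2]
grip_width: 59.7
finger_force: 30.0
[-0.22  0.27 -0.52 -0.65 -0.1   0.01]
```

View pics/kn2.png

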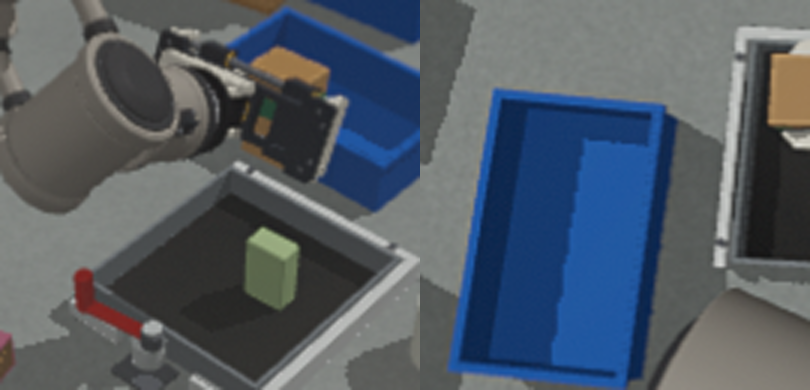

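The bar stands upright near the tray's far side, and the carton is empty. Next it goes in the crate.

```bash
python3 - <<'E'
from g import *
t=cam("top")
r=plane(t,[[145,195.7],[201.3,200],[190,292.7],[130.7,288.3]],75);print(r.round(0).tolist(),r.mean(0).round(0))
C=r.mean(0)
e=(r[0]-r[3]+r[1]-r[2]);print(np.arctan2(e[1],e[0]))
M=[C[0]+70,C[1]+45]
f=tgt(*dpose([*M,170],-1.6));f=tgt(*dpose([*M,15],-1.6),f)
E
```

```text
[[612.0, 474.0, 75.0], [604.0, 297.0, 75.0], [322.0, 310.0, 75.0], [329.0, 491.0, 75.0]] [467. 393.  75.]
-0.05447629888885372
dp [0.1116, -0.0512, 0.3068] rot [-0.027, -0.0, 0.012] rows 5.3
dp [-0.1405, -0.0, 0.0655] rot [0.0, 0.0, 0.0] rows 2.5
```

```bash
python3 -m pendant '{"dp":[[0.02,-0.01,0.06],[0.042,-0.02,0.115],[0.063,-0.03,0.172],[0.084,-0.04,0.23],[0.105,-0.05,0.285],[0.1116,-0.0512,0.3068],[0.1116,-0.0512,0.3068],[0.1116,-0.0512,0.3068]],"rotation":[[-0.027,0,0.012],[-0.027,0,0.012],[-0.027,0,0.012],[-0.027,0,0.012],[-0.027,0,0.012],[-0.027,0,0.012],[-0.027,0,0.012],[-0.027,0,0.012]]}' 0.05
python3 - <<'E'
from g import *
f=tgt(*dpose([537,438,170],-1.6));f=tgt(*dpose([537,438,15],-1.6))
print(get_obs()["joint_positions"].round(2))
E
```

```text
time: 24.25
tool_pos: [537.8, 456.3, 230.3]
tcp_rot: [3.14, -1.134, 1.543]
contact_force: [0.8, 0.5, -0.8]
grip_width: 59.7
finger_force: 30.0
dp [0.0001, -0.0003, 0.0008] rot [0.0, 0.0, 0.001] rows 0.0
dp [-0.1403, -0.0004, 0.0664] rot [0.0, 0.0, 0.001] rows 2.5
[ 0.17  0.6   1.66  1.33  1.15 -0.59]
```

```bash
python3 -m pendant '{"dp":[[-0.05,0,0.024],[-0.1,0,0.047],[-0.13,0,0.062],[-0.14,0,0.066],[-0.14,0,0.066]],"rotation":[[0,0,0],[0,0,0],[0,0,0],[0,0,0],[0,0,0]]}' 0.05
python3 -m pendant '{"dp":[[0,0,0],[0,0,0],[0,0,0],[0,0,-0.03],[0,0,-0.06],[0.03,0,-0.09],[0.09,0,-0.1],[0.14,0,-0.12]],"rotation":[[0,0,0],[0,0,0],[0,0,0],[0,0,0],[0,0,0],[0,0,0],[0,0,0],[0,0,0]]}' 0.078
python3 - <<'E'
from g import *
import cart
t=cam("top");cv2.imwrite("pics/cr1.png",crop(t,120,165,130,130,3))
for x in cart.cartons(t): print(x[0].round(1),"yaw",round(x[1],3),np.round(x[2],0))
E
```

```text
time: 24.88
tool_pos: [538.5, 456.8, 75.9]
tcp_rot: [3.14, -1.135, 1.542]
contact_force: [-1.3, 0.1, -0.3]
grip_width: 59.7
finger_force: 30.0
time: 25.88
tool_pos: [535.9, 408.4, 255.4]
tcp_rot: [3.138, -1.134, 1.545]
contact_force: [-0.1, 0.6, 0.5]
grip_width: 77.4
finger_force: 0.0
[ 575.4 -253.8] yaw -1.432 [60. 97.]
[ 557.  -412.7] yaw -2.237 [60. 97.]
```

View pics/cr1.png

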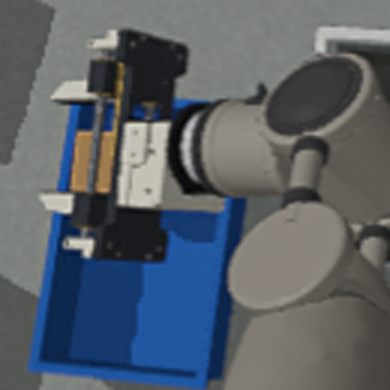

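Carton 1 stands inside the crate. Carton B has shifted to (575,−254), so I'm going for that one.

```bash
python3 - <<'E'
from g import *
f=tgt(*gpose((575.4,-253.8),-1.432,off=200));print(f[0])
E
```

```text
dp [-0.305, 0.0422, -0.4993] rot [0.083, -1.483, -0.164] rows 9.4
[ 564.06826236 -172.68202074  196.08436436]
```

```bash
python3 -m pendant '{"dp":[[0.005,0.004,-0.055],[0,0.008,-0.11],[-0.02,0.012,-0.165],[-0.05,0.018,-0.215],[-0.085,0.024,-0.265],[-0.13,0.028,-0.305],[-0.17,0.032,-0.345],[-0.21,0.036,-0.39]],"rotation":[[0.01,-0.17,-0.02],[0.02,-0.35,-0.04],[0.03,-0.53,-0.06],[0.04,-0.71,-0.08],[0.05,-0.89,-0.1],[0.06,-1.07,-0.12],[0.07,-1.25,-0.14],[0.083,-1.43,-0.16]]}' 0.0918
python3 - <<'E'
from g import *
f=tgt(*gpose((575.4,-253.8),-1.432,off=150));print(get_obs()["joint_positions"].round(2))
E
```

```text
time: 26.92
tool_pos: [559.7, -36.4, 227.9]
tcp_rot: [-3.133, 0.304, 1.712]
contact_force: [-0.5, -0.5, -0.4]
grip_width: 92.0
finger_force: 0.0
dp [-0.1221, -0.0137, 0.121] rot [-0.008, -0.045, 0.002] rows 2.8
[-0.03  0.4   1.47 -0.32  1.24 -0.07]
```

```bash
python3 -m pendant '{"dp":[[-0.05,-0.006,0.03],[-0.1,-0.012,0.07],[-0.122,-0.0137,0.121],[-0.122,-0.0137,0.121],[-0.122,-0.0137,0.121]],"rotation":[[-0.008,-0.045,0],[-0.008,-0.045,0],[-0.008,-0.045,0],[-0.008,-0.045,0],[-0.008,-0.045,0]]}' 0.0918
python3 cart.py; python3 - <<'E'
from g import *
f=tgt(*gpose((575.4,-253.8),-1.432))
E
```

```text
time: 27.55
tool_pos: [566.0, -187.3, 148.6]
tcp_rot: [-3.141, 0.343, 1.71]
contact_force: [0.1, -0.4, 0.3]
grip_width: 91.7
finger_force: 0.0
[ 557.  -412.7] yaw -2.237 [60. 97.]
[ 567.1 -259.1] yaw -1.418 [60. 83.]
dp [-0.0032, -0.0006, 0.1511] rot [0.001, -0.005, 0.001] rows 2.4
```

```bash
python3 cart.py; python3 - <<'E'
from g import *
s=cam("scene")
for c in [(566,-252.2),(575.4,-253.8)]:
    m=np.array([.152,-.988]);h=np.array([.988,.152])
    print(proj(s,[[*(np.array(c)+a*48*m+b*30*h),44] for a,b in((1,1),(1,-1),(-1,1),(-1,-1))]).round(0).tolist())
cv2.imwrite("pics/b.png",crop(s,240,190,100,90,5))
f=tgt(*gpose((566,-252),-1.42))
E
```

```text
[ 557.  -412.7] yaw -2.237 [60. 97.]
[ 567.1 -258.9] yaw -1.418 [60. 84.]
[[274.0, 253.0], [256.0, 243.0], [294.0, 229.0], [277.0, 220.0]]
[[276.0, 255.0], [258.0, 246.0], [296.0, 231.0], [279.0, 222.0]]
dp [-0.0004, -0.0101, 0.1503] rot [-0.003, -0.005, -0.01] rows 2.4
```

View pics/b.png

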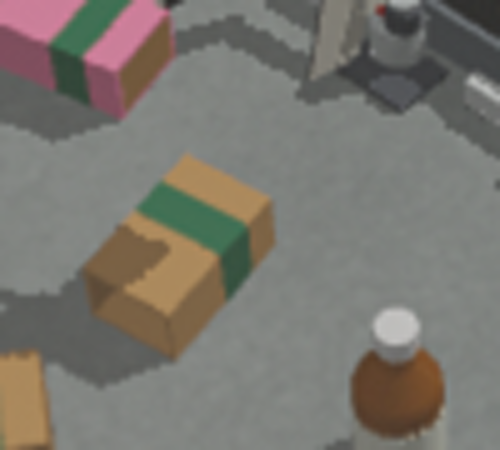

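The top-face corners at (274.6,253), (257,243.6), (294.4,230.6) and (277,220.6) match a centre of (566,−252). I'm grasping there.

```bash
python3 -m pendant '{"dp":[[0,-0.01,0.02],[0,-0.01,0.06],[0,-0.01,0.11],[0,-0.01,0.15],[0,-0.01,0.15]],"rotation":[[0,0,-0.01],[0,0,-0.01],[0,0,-0.01],[0,0,-0.01],[0,0,-0.01]]}' 0.0918
python3 -m pendant '{"dp":[[0,0,0],[0,0,0],[0,0,0],[0,0,0],[0,0,0],[0,0,0]],"rotation":[[0,0,0],[0,0,0],[0,0,0],[0,0,0],[0,0,0],[0,0,0]]}' 0.05
python3 -m pendant '{"dp":[[0,0,-0.03],[0,0,-0.06],[0,0,-0.09],[0,0,-0.12],[0,0,-0.12],[0,0,-0.12],[0,0,-0.12],[0,0,-0.12]],"rotation":[[0,0,0],[0,0,0],[0,0,0],[0,0,0],[0,0,0],[0,0,0],[0,0,0],[0,0,0]]}' 0.05
python3 - <<'E'
from g import *
F=[]
for i in range(10): cam("scene"); o=get_obs(); F.append(np.r_[o["contact_force"],o["moment"]])
print(np.mean(F,0).round(2),np.std(F,0).round(2))
f=tgt(*dpose([540,60,200],-1.57)); print(f[0])
C=(467,393);f=tgt(*dpose([C[0]-65,C[1]+45,200],-1.6)); print(f[0])
E
```

```text
time: 28.32
tool_pos: [562.7, -238.7, 5.9]
tcp_rot: [-3.135, 0.343, 1.722]
contact_force: [-0.5, -0.3, 0.2]
grip_width: 92.1
finger_force: 0.0
time: 29.08
tool_pos: [563.1, -239.0, 7.7]
tcp_rot: [-3.137, 0.344, 1.721]
contact_force: [-1.6, 2.4, 5.9]
grip_width: 60.0
finger_force: 30.0
time: 30.08
tool_pos: [556.8, -199.3, 118.7]
tcp_rot: [-3.135, 0.343, 1.721]
contact_force: [-0.1, -0.8, -0.6]
grip_width: 59.9
finger_force: 30.0
[ 0.14  0.37 -0.81  0.25 -0.07  0.02] [0.43 0.31 0.49 0.03 0.03 0.02]
dp [0.2143, 0.0233, -0.2257] rot [-0.067, 1.475, 0.147] rows 7.9
[539.98474106  79.16165359 260.06011547]
dp [0.5856, -0.0567, -0.358] rot [-0.08, 1.474, 0.178] rows 11.0
[402.55951131 457.15348919 260.06011547]
```

B weighs −0.8 N, so it is empty. It goes straight to the crate.

```bash
python3 -m pendant '{"dp":[[0.02,0,-0.055],[0.05,-0.005,-0.11],[0.08,-0.01,-0.16],[0.12,-0.015,-0.205],[0.17,-0.02,-0.24],[0.22,-0.025,-0.27],[0.275,-0.03,-0.29],[0.33,-0.035,-0.31]],"rotation":[[-0.01,0.18,0.02],[-0.02,0.36,0.04],[-0.03,0.54,0.06],[-0.04,0.72,0.08],[-0.05,0.9,0.11],[-0.06,1.08,0.13],[-0.07,1.26,0.15],[-0.08,1.44,0.175]]}' 0.05
python3 - <<'E'
from g import *
print(get_obs()["joint_positions"].round(2))
C=(467,393);f=tgt(*dpose([C[0]-65,C[1]+45,200],-1.6)); print(f[0])
E
```

```text
time: 31.58
tool_pos: [462.3, 207.3, 301.4]
tcp_rot: [3.129, -1.104, 1.552]
contact_force: [-0.3, -0.3, -0.7]
grip_width: 60.0
finger_force: 30.0
[-0.33  0.34  1.84  1.02  1.53 -0.68]
dp [0.0749, -0.0674, 0.2398] rot [0.003, 0.03, 0.005] rows 4.2
[402.55951131 457.15348919 260.06011547]
```

```bash
python3 -m pendant '{"dp":[[0.018,-0.016,0.058],[0.036,-0.032,0.115],[0.054,-0.048,0.172],[0.07,-0.063,0.225],[0.075,-0.0674,0.24],[0.075,-0.0674,0.24],[0.075,-0.0674,0.24]],"rotation":[[0.003,0.03,0.005],[0.003,0.03,0.005],[0.003,0.03,0.005],[0.003,0.03,0.005],[0.003,0.03,0.005],[0.003,0.03,0.005],[0.003,0.03,0.005]]}' 0.05
python3 - <<'E'
from g import *
print(get_obs()["joint_positions"].round(2))
C=(467,393);f=tgt(*dpose([C[0]-65,C[1]+45,15],-1.6)); print(f[0])
E
```

```text
time: 32.45
tool_pos: [402.3, 455.6, 258.8]
tcp_rot: [-3.139, -1.13, 1.54]
contact_force: [1.1, -0.6, -1.0]
grip_width: 59.9
finger_force: 30.0
[ 0.22  0.37  1.98  1.41  1.09 -0.68]
dp [-0.1655, 0.0004, 0.0798] rot [-0.002, 0.004, -0.001] rows 2.9
[402.55951131 457.15348919  75.06011547]
```

```bash
python3 -m pendant '{"dp":[[-0.05,0,0.024],[-0.1,0,0.048],[-0.14,0,0.068],[-0.1655,0,0.08],[-0.1655,0,0.08]],"rotation":[[0,0,0],[0,0,0],[0,0,0],[0,0,0],[0,0,0]]}' 0.05
python3 -m pendant '{"dp":[[0,0,0],[0,0,0],[0,0,0],[0,0,-0.03],[0,0,-0.06],[0.03,0,-0.09],[0.09,0,-0.1],[0.14,0,-0.12]],"rotation":[[0,0,0],[0,0,0],[0,0,0],[0,0,0],[0,0,0],[0,0,0],[0,0,0],[0,0,0]]}' 0.078
python3 cart.py; python3 - <<'E'
from g import *
f=tgt(*gpose((557,-412.7),-2.237,off=200));print(f[0])
f=tgt(*gpose((557,-412.7),-2.237,off=150));
E
```

```text
time: 33.08
tool_pos: [402.2, 456.8, 73.2]
tcp_rot: [-3.129, -1.13, 1.53]
contact_force: [1.1, -0.0, -0.2]
grip_width: 60.1
finger_force: 30.0
time: 34.08
tool_pos: [400.3, 409.3, 255.1]
tcp_rot: [-3.14, -1.131, 1.542]
contact_force: [1.3, -0.1, -0.5]
grip_width: 78.1
finger_force: 0.0
[ 557.  -412.7] yaw -2.237 [60. 97.]
dp [-0.3789, 0.2256, -0.6541] rot [-0.261, -1.432, 0.651] rows 12.6
[ 607.61817048 -348.30795349  196.08436436]
dp [-0.4272, 0.215, -0.6468] rot [-0.261, -1.432, 0.651] rows 12.9
```

```bash
python3 -m pendant '{"dp":[[0.005,0.01,-0.055],[0.0,0.025,-0.112],[-0.02,0.04,-0.165],[-0.05,0.06,-0.215],[-0.085,0.08,-0.26],[-0.13,0.1,-0.3],[-0.17,0.12,-0.34],[-0.21,0.135,-0.385]],"rotation":[[-0.03,-0.16,0.07],[-0.06,-0.33,0.15],[-0.09,-0.5,0.23],[-0.12,-0.67,0.3],[-0.15,-0.84,0.38],[-0.19,-1.01,0.46],[-0.22,-1.18,0.54],[-0.25,-1.35,0.61]]}' 0.0918
python3 - <<'E'
from g import *
print(get_obs()["joint_positions"].round(2))
f=tgt(*gpose((557,-412.7),-2.237,off=150));print(f[0])
E
```

```text
time: 35.12
tool_pos: [524.0, -33.8, 226.8]
tcp_rot: [-3.105, 0.237, 0.958]
contact_force: [-0.5, -0.3, -0.6]
grip_width: 91.7
finger_force: 0.0
[-0.1   0.44  1.39 -0.19  1.46  0.56]
dp [-0.2017, 0.2529, 0.1195] rot [-0.021, -0.111, 0.053] rows 5.5
[ 597.04964756 -361.75231176  149.09973332]
```

```bash
python3 -m pendant '{"dp":[[-0.036,0.045,0.015],[-0.072,0.09,0.03],[-0.11,0.138,0.045],[-0.147,0.184,0.065],[-0.18,0.228,0.09],[-0.2017,0.2529,0.1195],[-0.2017,0.2529,0.1195],[-0.2017,0.2529,0.1195]],"rotation":[[-0.021,-0.111,0.053],[-0.021,-0.111,0.053],[-0.021,-0.111,0.053],[-0.021,-0.111,0.053],[-0.021,-0.111,0.053],[-0.021,-0.111,0.053],[-0.021,-0.111,0.053],[-0.021,-0.111,0.053]]}' 0.0918
python3 cart.py; python3 - <<'E'
from g import *
f=tgt(*gpose((557,-412.7),-2.237));print(f[0])
E
```

```text
time: 36.12
tool_pos: [597.0, -358.9, 147.4]
tcp_rot: [-3.138, 0.344, 0.908]
contact_force: [1.1, -0.5, 0.6]
grip_width: 92.0
finger_force: 0.0
[ 554.8 -415.2] yaw -2.248 [60. 89.]
dp [-0.0037, 0.0019, 0.15] rot [-0.002, -0.005, 0.003] rows 2.4
[ 565.34407881 -402.08538659    8.14584021]
```

```bash
python3 -m pendant '{"dp":[[-0.002,0.002,0.05],[-0.003,0.002,0.1],[-0.003,0.002,0.15],[-0.003,0.002,0.15]],"rotation":[[0,0,0],[0,0,0],[0,0,0],[0,0,0]]}' 0.0918
python3 -m pendant '{"dp":[[0,0,0],[0,0,0],[0,0,0],[0,0,0],[0,0,0],[0,0,0]],"rotation":[[0,0,0],[0,0,0],[0,0,0],[0,0,0],[0,0,0],[0,0,0]]}' 0.05
python3 -m pendant '{"dp":[[0,0,-0.03],[0,0,-0.06],[0,0,-0.09],[0,0,-0.12],[0,0,-0.14],[0,0,-0.14],[0,0,-0.14],[0,0,-0.14]],"rotation":[[0,0,0],[0,0,0],[0,0,0],[0,0,0],[0,0,0],[0,0,0],[0,0,0],[0,0,0]]}' 0.05
python3 - <<'E'
from g import *
F=[]
for i in range(10): cam("scene"); o=get_obs(); F.append(np.r_[o["contact_force"],o["moment"]])
print(np.mean(F,0).round(2),np.std(F,0).round(2))
f=tgt(*dpose([590,40,200],-1.57)); print(f[0])
E
```

```text
time: 36.67
tool_pos: [565.0, -401.7, 5.9]
tcp_rot: [-3.137, 0.345, 0.909]
contact_force: [-0.5, 0.6, 0.5]
grip_width: 91.6
finger_force: 0.0
time: 37.42
tool_pos: [565.4, -402.5, 7.4]
tcp_rot: [-3.138, 0.345, 0.907]
contact_force: [0.1, 3.7, 5.2]
grip_width: 59.9
finger_force: 30.0
time: 38.42
tool_pos: [593.9, -365.8, 136.8]
tcp_rot: [-3.135, 0.345, 0.908]
contact_force: [0.7, 0.0, -1.6]
grip_width: 60.2
finger_force: 30.0
[ 0.1   0.23 -2.09  0.21 -0.26  0.01] [0.35 0.24 0.66 0.04 0.03 0.02]
dp [0.2713, -0.2663, -0.2255] rot [0.277, 1.419, -0.674] rows 8.5
[589.98474106  59.16165359 260.06011547]
```

```bash
python3 - <<'E'
from g import *
R0=Ro.from_euler("xyz",get_obs()["tcp_rot"]);p0=get_obs()["tool_pos"]
P,R=dpose([500,110,210],-1.57);w=(R0.inv()*R).as_rotvec()
for i in range(1,10):
    a=i/9; q=p0+(P-p0)*np.r_[a,a,min(1,1.6*a)]; print((R0.inv().apply(q-p0)/1000).round(3).tolist(),(w*a).round(3).tolist())
E
```

```text
[0.027, -0.042, -0.034] [0.031, 0.158, -0.075]
[0.054, -0.085, -0.069] [0.061, 0.315, -0.15]
[0.08, -0.127, -0.103] [0.092, 0.473, -0.225]
[0.107, -0.169, -0.137] [0.123, 0.631, -0.299]
[0.134, -0.211, -0.171] [0.154, 0.788, -0.374]
[0.164, -0.254, -0.198] [0.184, 0.946, -0.449]
[0.198, -0.296, -0.21] [0.215, 1.104, -0.524]
[0.233, -0.338, -0.222] [0.246, 1.261, -0.599]
[0.268, -0.38, -0.234] [0.277, 1.419, -0.674]
```

```bash
python3 -m pendant '{"dp":[[0.027,-0.042,-0.034],[0.054,-0.085,-0.069],[0.08,-0.127,-0.103],[0.107,-0.169,-0.137],[0.134,-0.211,-0.171],[0.164,-0.254,-0.198],[0.198,-0.296,-0.21],[0.233,-0.338,-0.222]],"rotation":[[0.031,0.158,-0.075],[0.061,0.315,-0.15],[0.092,0.473,-0.225],[0.123,0.631,-0.299],[0.154,0.788,-0.374],[0.184,0.946,-0.449],[0.215,1.104,-0.524],[0.246,1.261,-0.599]]}' 0.05
python3 - <<'E'
from g import *
print(get_obs()["joint_positions"].round(2))
f=tgt(*dpose([500,110,210],-1.57)); print(f[0])
E
```

```text
time: 39.92
tool_pos: [510.4, 75.0, 270.7]
tcp_rot: [-3.06, -0.976, 1.441]
contact_force: [0.6, 1.4, -3.0]
grip_width: 59.8
finger_force: 30.0
[-0.5   0.46  1.63  0.83  1.62 -0.63]
dp [0.0289, -0.0137, 0.045] rot [0.032, 0.156, -0.071] rows 0.9
[499.98474106 129.16165359 270.06011547]
```

```bash
python3 -m pendant '{"dp":[[0.0289,-0.0137,0.045],[0.0289,-0.0137,0.045],[0.0289,-0.0137,0.045],[0.0289,-0.0137,0.045]],"rotation":[[0.032,0.156,-0.071],[0.032,0.156,-0.071],[0.032,0.156,-0.071],[0.032,0.156,-0.071]]}' 0.05
python3 - <<'E'
from g import *
f=tgt(*dpose([500,110,50],-1.57))
s=cam("scene");t=cam("top");cv2.imwrite("pics/k3.png",np.hstack([crop(s,270,100,130,130,3),crop(t,210,165,130,130,3)]))
E
```

```text
time: 40.42
tool_pos: [501.0, 127.3, 269.8]
tcp_rot: [-3.137, -1.13, 1.566]
contact_force: [0.4, 0.1, -2.3]
grip_width: 60.0
finger_force: 30.0
dp [-0.1437, -0.0007, 0.0697] rot [0.0, 0.004, -0.002] rows 2.6
```

View pics/k3.png

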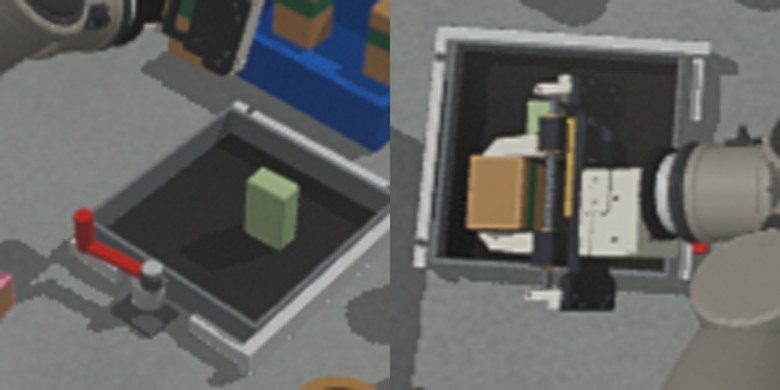

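The first bar stands clear, at top (259,203). The second carton is over the tray's near half. I'm lowering it and knocking.

```bash
python3 -m pendant '{"dp":[[-0.05,0,0.024],[-0.1,0,0.048],[-0.143,0,0.0697],[-0.143,0,0.0697]],"rotation":[[0,0,0],[0,0,0],[0,0,0],[0,0,0]]}' 0.05
python3 -m pendant '{"dp":[[-0.022,0,0.01],[-0.042,0,0.0195],[-0.018,0,0.0085],[-0.042,0,0.0195],[-0.018,0,0.0085],[-0.042,0,0.0195],[-0.042,0,0.0195],[-0.042,0,0.0195]],"rotation":[[0,0,0],[0,0,0],[0,0,0],[0,0,0],[0,0,0],[0,0,0],[0,0,0],[0,0,0]]}' 0.05
python3 -m pendant '{"dp":[[0.01,0,-0.005],[0.022,0,-0.01],[0.042,0,-0.0195],[0.042,0,-0.0195],[0.042,0,-0.0195],[0.042,0,-0.0195]],"rotation":[[0,0,0],[0,0,0],[0,0,0],[0,0,0],[0,0,0],[0,0,0]]}' 0.05
python3 - <<'E'
from g import *
s=cam("scene");cv2.imwrite("pics/k4.png",crop(s,260,100,160,120,4))
F=[]
for i in range(8): cam("scene"); o=get_obs(); F.append(np.r_[o["contact_force"],o["moment"]])
print(np.mean(F,0).round(2))
E
```

```text
time: 41.02
tool_pos: [498.9, 130.8, 108.4]
tcp_rot: [-3.119, -1.135, 1.55]
contact_force: [-0.4, -0.0, -1.2]
grip_width: 59.8
finger_force: 30.0
time: 42.02
tool_pos: [500.1, 130.3, 65.5]
tcp_rot: [-3.137, -1.132, 1.567]
contact_force: [-0.4, -0.2, -1.1]
grip_width: 60.0
finger_force: 30.0
time: 42.78
tool_pos: [499.4, 130.9, 109.7]
tcp_rot: [-3.13, -1.133, 1.56]
contact_force: [-0.0, -0.3, -1.0]
grip_width: 60.2
finger_force: 30.0
[-0.1   0.22 -0.84 -0.63 -0.1   0.01]
```

```bash
python3 -m pendant '{"dp":[[0.045,0,-0.021],[0.09,0,-0.042],[0.136,0,-0.063],[0.136,0,-0.063],[0.136,0,-0.063]],"rotation":[[0,0,0],[0,0,0],[0,0,0],[0,0,0],[0,0,0]]}' 0.05
python3 - <<'E'
from g import *
F=[]
for i in range(8): s=cam("scene"); o=get_obs(); F.append(np.r_[o["contact_force"],o["moment"]])
print(np.mean(F,0).round(2))
for n in("scene","top"):
    c=cam(n);h=hsv(c);m=(h[...,0]>30)&(h[...,0]<60)&(h[...,1]>40)&(h[...,2]>90)
    for b,st,ce in blobs(m,10): print(n,st.tolist(),ce.round(0),plane(c,[ce],40)[0].round(0))
C=(467,393);f=tgt(*dpose([C[0]+3,C[1]-30,190],-1.6)); print(f[0])
f=tgt(*dpose([C[0]+3,C[1]-30,40],-1.6),f)
E
```

```text
time: 43.85
tool_pos: [499.9, 131.5, 259.6]
tcp_rot: [-3.131, -1.132, 1.561]
contact_force: [-0.6, 0.5, -0.9]
grip_width: 59.8
finger_force: 30.0
[ 0.14  0.19 -0.79 -0.66 -0.1  -0.02]
scene [352, 156, 18, 27, 376] [360. 169.] [584. 119.  40.]
top [255, 198, 7, 13, 65] [258. 203.] [603. 126.  40.]
dp [0.0973, -0.0295, 0.2313] rot [-0.029, 0.002, 0.008] rows 4.0
[470.55951131 382.15348919 250.06011547]
dp [-0.1359, -0.0, 0.0634] rot [0.0, 0.0, 0.0] rows 2.4
```

```bash
python3 - <<'E'
from g import *
s=cam("scene");t=cam("top");print(proj(s,[[500,110,45]]))
cv2.imwrite("pics/k5.png",np.hstack([crop(s,270,90,130,130,3),crop(t,210,165,130,130,3)]))
E
```

```text
[[337.72988083 157.95794121]]
```

View pics/k5.png

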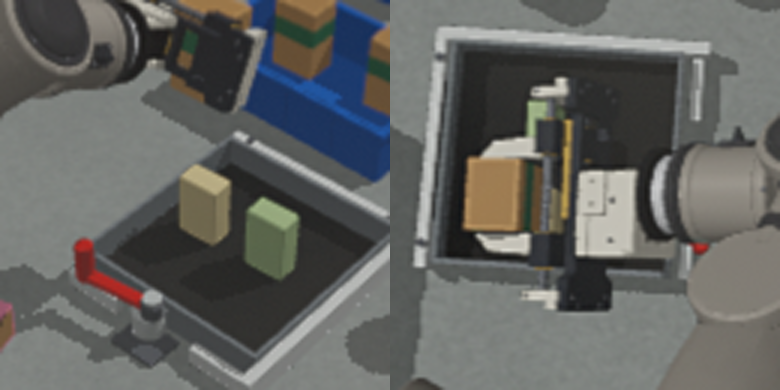

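Both bars stand inside the tray, at scene (338,158) and (360,169). The last carton goes in the crate.

```bash
python3 -m pendant '{"dp":[[0.024,-0.007,0.057],[0.048,-0.014,0.114],[0.072,-0.021,0.17],[0.097,-0.0295,0.225],[0.0973,-0.0295,0.2313],[0.0973,-0.0295,0.2313],[0.0973,-0.0295,0.2313]],"rotation":[[-0.029,0,0.008],[-0.029,0,0.008],[-0.029,0,0.008],[-0.029,0,0.008],[-0.029,0,0.008],[-0.029,0,0.008],[-0.029,0,0.008]]}' 0.05
python3 -m pendant '{"dp":[[-0.05,0,0.024],[-0.1,0,0.047],[-0.136,0,0.0634],[-0.136,0,0.0634],[-0.136,0,0.0634]],"rotation":[[0,0,0],[0,0,0],[0,0,0],[0,0,0],[0,0,0]]}' 0.05
python3 -m pendant '{"dp":[[0,0,0],[0,0,0],[0,0,0],[0,0,-0.03],[0,0,-0.06],[0.03,0,-0.09],[0.09,0,-0.1],[0.14,0,-0.12]],"rotation":[[0,0,0],[0,0,0],[0,0,0],[0,0,0],[0,0,0],[0,0,0],[0,0,0],[0,0,0]]}' 0.078
python3 - <<'E'
from g import *
s=cam("scene")
h=hsv(s);m=((h[...,0]<5)|(h[...,0]>175))&(h[...,1]>170)
for b,st,ce in blobs(m,8):
    if 270<ce[0]<345 and 150<ce[1]<250: print(st,ce)
# bars: bright light faces inside tray region
m=(h[...,0]>18)&(h[...,0]<60)&(h[...,1]>30)&(h[...,2]>90)
for b,st,ce in blobs(m,100):
    if 310<ce[0]<385 and 140<ce[1]<200: print("bar",st,ce)
f=tgt([560,40,260],down(1.571)); 
E
```

```text
time: 45.32
tool_pos: [471.5, 381.0, 250.2]
tcp_rot: [3.139, -1.133, 1.542]
contact_force: [-0.5, -0.1, 0.1]
grip_width: 60.0
finger_force: 30.0
time: 45.95
tool_pos: [472.0, 381.2, 101.6]
tcp_rot: [3.136, -1.134, 1.545]
contact_force: [-0.1, -0.4, -0.9]
grip_width: 59.9
finger_force: 30.0
time: 46.95
tool_pos: [468.7, 333.0, 280.0]
tcp_rot: [3.139, -1.133, 1.544]
contact_force: [0.6, -0.0, 1.2]
grip_width: 77.9
finger_force: 0.0
[295 170   6   4  21] [297.61904762 171.57142857]
[299 175  18  17  79] [307.08860759 184.72151899]
bar [330 145  17  26 367] [337.80926431 157.28610354]
bar [352 156  18  27 371] [360.02425876 168.85175202]
dp [-0.1481, 0.0979, -0.2521] rot [0.026, -1.136, -0.019] rows 6.1
```

```bash
python3 - <<'E'
from g import *
s=cam("scene")
print(plane(s,[[337.8,157.3],[360.0,168.9]],45).round(0))
f=tgt([545,185,280],down(1.571)); f=tgt([545,172,73],down(1.571),f)
E
```

```text
[[498. 113.  45.]
 [588. 114.  45.]]
dp [-0.0659, 0.0791, -0.1304] rot [0.027, -1.134, -0.019] rows 6.1
dp [-0.013, -0.0, 0.207] rot [0.0, 0.0, 0.0] rows 3.3
```

```bash
python3 -m pendant '{"dp":[[-0.01,0.012,-0.03],[-0.02,0.025,-0.05],[-0.03,0.04,-0.07],[-0.045,0.055,-0.09],[-0.06,0.07,-0.11],[-0.0659,0.0791,-0.1304],[-0.0659,0.0791,-0.1304],[-0.0659,0.0791,-0.1304]],"rotation":[[0.0,-0.18,0],[0.01,-0.36,0],[0.01,-0.54,-0.01],[0.02,-0.72,-0.01],[0.02,-0.9,-0.015],[0.025,-1.08,-0.019],[0.027,-1.134,-0.019],[0.027,-1.134,-0.019]]}' 0.071
python3 - <<'E'
from g import *
f=tgt([544,172,74],down(1.571)); 
E
```

```text
time: 48.05
tool_pos: [543.4, 185.3, 272.5]
tcp_rot: [-3.129, 0.001, 1.573]
contact_force: [0.4, 0.6, -1.5]
grip_width: 71.2
finger_force: 0.0
dp [-0.0131, 0.0032, 0.1985] rot [-0.013, 0.001, 0.002] rows 3.2
```

```bash
python3 -m pendant '{"dp":[[0,0,0.06],[-0.005,0,0.12],[-0.0131,0.001,0.18],[-0.0131,0.001,0.1985],[-0.0131,0.001,0.1985]],"rotation":[[-0.013,0,0],[-0.013,0,0],[-0.013,0,0],[-0.013,0,0],[-0.013,0,0]]}' 0.071
python3 -m pendant '{"dp":[[-0.013,0,0],[-0.026,0,0],[-0.038,0,0],[-0.05,0,0],[-0.062,0,0],[-0.074,0,0],[-0.084,0,0],[-0.084,0,0]],"rotation":[[0,0,0],[0,0,0],[0,0,0],[0,0,0],[0,0,0],[0,0,0],[0,0,0],[0,0,0]]}' 0.071
python3 -m pendant '{"dp":[[0,0,-0.05],[0,0,-0.1],[0,0,-0.15],[0,0,-0.15]],"rotation":[[0,0,0],[0,0,0],[0,0,0],[0,0,0]]}' 0.071
python3 - <<'E'
from g import *
s=cam("scene");h=hsv(s)
m=(h[...,0]>18)&(h[...,0]<60)&(h[...,1]>30)&(h[...,2]>90)
for b,st,ce in blobs(m,100):
    if 300<ce[0]<390 and 140<ce[1]<210: print("bar",st,ce,plane(s,[ce],22)[0].round(0))
f=tgt([472,-51,200],down(-.038)); f=tgt([472,-51,57],down(-.038),f)
E
```

```text
time: 48.68
tool_pos: [541.2, 170.1, 73.2]
tcp_rot: [-3.139, 0.001, 1.569]
contact_force: [-0.0, 0.1, 0.2]
grip_width: 70.8
finger_force: 0.0
time: 49.68
tool_pos: [542.7, 86.2, 75.1]
tcp_rot: [3.14, 0.001, 1.569]
contact_force: [0.6, 0.5, 0.8]
grip_width: 70.8
finger_force: 0.0
time: 50.18
tool_pos: [544.5, 87.7, 229.6]
tcp_rot: [3.131, 0.001, 1.571]
contact_force: [0.4, 0.9, -1.0]
grip_width: 70.9
finger_force: 0.0
bar [314 161  26  24 398] [326.61809045 172.2839196 ] [500.  53.  22.]
bar [337 172  26  25 412] [349.3276699  183.83980583] [589.  58.  22.]
dp [-0.1385, -0.0713, 0.0266] rot [0.005, -0.004, 1.609] rows 8.6
dp [0.0, -0.0, 0.143] rot [0.0, 0.0, 0.0] rows 2.3
```

Both bars now lie flat, at (500,53) and (589,58). Next I'm opening the lever.

```bash
python3 -m pendant '{"dp":[[-0.03,-0.015,0],[-0.06,-0.03,0],[-0.09,-0.045,0.01],[-0.12,-0.06,0.02],[-0.138,-0.071,0.0266],[-0.138,-0.071,0.0266],[-0.138,-0.071,0.0266],[-0.138,-0.071,0.0266]],"rotation":[[0,0,0.18],[0,0,0.36],[0,0,0.54],[0,0,0.72],[0,0,0.9],[0,0,1.08],[0,0,1.26],[0,0,1.44]]}' 0.071
python3 - <<'E'
from g import *
f=tgt([472,-51,120],down(-.038)); f=tgt([473,-51,57],down(-.038),f)
E
```

```text
time: 51.22
tool_pos: [470.5, -50.5, 197.0]
tcp_rot: [3.141, 0.001, 0.124]
contact_force: [-0.3, 0.4, 0.3]
grip_width: 71.0
finger_force: 0.0
dp [0.0015, 0.0007, 0.077] rot [0.0, 0.001, 0.162] rows 1.2
dp [0.001, -0.0, 0.063] rot [0.0, 0.0, 0.0] rows 1.0
```

```bash
python3 -m pendant '{"dp":[[0.0015,0,0.04],[0.0015,0,0.077],[0.002,0,0.11],[0.0025,0,0.14],[0.0025,0,0.14]],"rotation":[[0,0,0.162],[0,0,0.162],[0,0,0.162],[0,0,0.162],[0,0,0.162]]}' 0.071
python3 -m pendant '{"dp":[[0,0,0],[0,0,0],[0,0,0],[0,0,0],[0,0,0],[0,0,0]],"rotation":[[0,0,0],[0,0,0],[0,0,0],[0,0,0],[0,0,0],[0,0,0]]}' 0.01
python3 - <<'E'
from g import *
o=get_obs();p=o["tool_pos"];R=Ro.from_euler("xyz",o["tcp_rot"])
k=np.array([472.5,p[1]]);piv=np.array([556,-44.5]);print(np.linalg.norm(k-piv))
for a in range(8,113,8):
    q=piv+Ro.from_rotvec([0,0,np.radians(a)]).apply([*(p[:2]-piv),0])[:2]; print(a,round(np.radians(a),2),(R.inv().apply([*(q-p[:2]),0])/1000).round(3)[:2].tolist())
E
```

```text
time: 51.85
tool_pos: [471.6, -49.8, 55.9]
tcp_rot: [-3.141, 0.005, -0.031]
contact_force: [0.4, 1.1, 0.3]
grip_width: 71.0
finger_force: 0.0
time: 52.6
tool_pos: [474.2, -51.8, 58.8]
tcp_rot: [3.138, -0.002, -0.031]
contact_force: [-2.2, -6.0, 1.2]
grip_width: 19.2
finger_force: 30.0
83.82221937884795
8 0.14 [0.002, 0.011]
16 0.28 [0.006, 0.022]
24 0.42 [0.011, 0.032]
32 0.56 [0.018, 0.042]
40 0.7 [0.025, 0.05]
48 0.84 [0.034, 0.057]
56 0.98 [0.044, 0.063]
64 1.12 [0.055, 0.068]
72 1.26 [0.066, 0.071]
80 1.4 [0.077, 0.072]
88 1.54 [0.089, 0.072]
96 1.68 [0.1, 0.07]
104 1.82 [0.111, 0.067]
112 1.95 [0.121, 0.062]
```

```bash
python3 -m pendant '{"dp":[[0.002,0.011,0],[0.006,0.022,0],[0.011,0.032,0],[0.018,0.042,0],[0.018,0.042,0]],"rotation":[[0,0,-0.14],[0,0,-0.28],[0,0,-0.42],[0,0,-0.56],[0,0,-0.56]]}' 0.01
python3 -m pendant '{"dp":[[0.002,0.011,0],[0.006,0.022,0],[0.011,0.032,0],[0.018,0.042,0],[0.018,0.042,0]],"rotation":[[0,0,-0.14],[0,0,-0.28],[0,0,-0.42],[0,0,-0.56],[0,0,-0.56]]}' 0.01
```

```text
time: 53.22
tool_pos: [490.6, -94.1, 58.7]
tcp_rot: [3.139, -0.0, 0.527]
contact_force: [-3.2, -3.6, 2.7]
grip_width: 19.2
finger_force: 30.0
time: 53.85
tool_pos: [527.5, -121.3, 58.8]
tcp_rot: [3.139, 0.002, 1.086]
contact_force: [-2.0, -6.3, 1.0]
grip_width: 19.2
finger_force: 30.0
```

```bash
python3 -m pendant '{"dp":[[0.002,0.011,0],[0.006,0.022,0],[0.011,0.032,0],[0.011,0.032,0]],"rotation":[[0,0,-0.14],[0,0,-0.28],[0,0,-0.42],[0,0,-0.42]]}' 0.01
python3 -m pendant '{"dp":[[0.001,0.006,0],[0.002,0.011,0],[0.002,0.011,0]],"rotation":[[0,0,-0.07],[0,0,-0.14],[0,0,-0.14]]}' 0.01
python3 -m pendant '{"dp":[[0.001,0.004,0],[0.001,0.007,0],[0.001,0.007,0]],"rotation":[[0,0,-0.05],[0,0,-0.09],[0,0,-0.09]]}' 0.01
```

```text
time: 54.35
tool_pos: [561.4, -126.1, 58.8]
tcp_rot: [3.139, 0.003, 1.505]
contact_force: [0.1, -6.1, 0.1]
grip_width: 19.0
finger_force: 30.0
time: 54.72
tool_pos: [572.3, -124.6, 58.8]
tcp_rot: [3.139, 0.003, 1.644]
contact_force: [1.7, -5.2, -1.4]
grip_width: 19.3
finger_force: 30.0
time: 55.1
tool_pos: [579.0, -122.9, 58.8]
tcp_rot: [3.139, 0.002, 1.734]
contact_force: [0.9, -5.3, -1.6]
grip_width: 19.2
finger_force: 30.0
```

```bash
python3 -m pendant '{"dp":[[0.001,0.004,0],[0.001,0.007,0],[0.001,0.007,0]],"rotation":[[0,0,-0.05],[0,0,-0.09],[0,0,-0.09]]}' 0.01
python3 -m pendant '{"dp":[[0.001,0.003,0],[0.001,0.005,0],[0.001,0.005,0]],"rotation":[[0,0,-0.03],[0,0,-0.06],[0,0,-0.06]]}' 0.01
```

```text
time: 55.48
tool_pos: [581.4, -121.6, 58.6]
tcp_rot: [-3.134, 0.0, 1.825]
contact_force: [-15.1, -9.9, 7.4]
grip_width: 18.9
finger_force: 30.0
time: 55.85
tool_pos: [581.3, -121.0, 58.3]
tcp_rot: [-3.124, -0.002, 1.885]
contact_force: [-31.3, -18.2, 17.4]
grip_width: 19.4
finger_force: 30.0
```

That is the open stop. I'm releasing and retreating.

```bash
python3 -m pendant '{"dp":[[-0.001,-0.009,0],[-0.001,-0.009,0],[-0.001,-0.009,0],[-0.001,-0.009,0],[-0.001,-0.009,0],[-0.001,-0.009,-0.05],[-0.001,-0.009,-0.11],[-0.001,-0.009,-0.17]],"rotation":[[0,0,0.1],[0,0,0.1],[0,0,0.1],[0,0,0.1],[0,0,0.1],[0,0,0.1],[0,0,0.1],[0,0,0.1]]}' 0.07
python3 -m pendant '{"dp":[[-0.06,0,0],[-0.12,0,0],[-0.18,0,0],[-0.24,0,0],[-0.3,0,0],[-0.34,0,0],[-0.34,0,0]],"rotation":[[0,0,0],[0,0,0],[0,0,0],[0,0,0],[0,0,0],[0,0,0],[0,0,0]]}' 0.07
python3 - <<'E'
from g import *
s=cam("scene");t=cam("top");cv2.imwrite("pics/end.png",np.hstack([crop(s,270,70,170,200,2.3),crop(t,115,120,230,200,1.75)[:460] if 0 else cv2.resize(crop(t,115,120,230,200,2),(400,460))]))
E
```

```text
time: 56.85
tool_pos: [581.6, -121.6, 230.6]
tcp_rot: [3.14, 0.001, 1.789]
contact_force: [0.6, -0.5, 0.1]
grip_width: 69.5
finger_force: 0.0
time: 57.72
tool_pos: [654.3, -457.1, 225.5]
tcp_rot: [-3.141, -0.001, 1.785]
contact_force: [-0.2, 0.4, -0.3]
grip_width: 69.9
finger_force: 0.0
```

View pics/end.png

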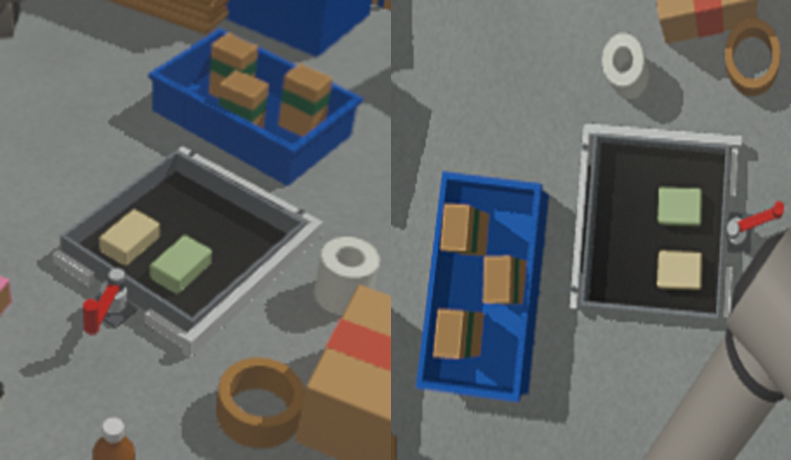

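The final picture shows both bars flat in the tray, the tray against the end stop, the lever open, three cartons in the crate, and the bystanders in place.

```bash
python3 -c "
from plant import workorder
print(workorder.close_job())"
```

```text
the job is handed in; nothing more can be done
None
```

The job is handed in at about 58 s of the 192 s limit: the tray is home, two bars lie in it, the lever is back open and the three empty cartons stand in the crate; one carton was already empty, and `close_job()` gave no verdict.

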